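# Put the green chip plaque back in the pedal-lid chip box

### The job

The green plaque left lying on the mahjong table has to go back into the chip box. Press the box's red pedal right down to its stop so that the catch lets go and the lid springs up, then stand the plaque on its short end, fully home, in the one empty slot, the one with the green tab (lean it on the maroon tile rack in front of you to change your grip). Leave the lid up, and do not disturb the plaques already in the box, or the ashtray, the cup, the drink can and the two dice.

Things in the scene. Friction and masses are not known exactly. Their poses are not given: they have to be found in the camera images.
- plaque_green: Green plastic chip plaque, a flat plate 90 x 60 x 8 mm, about 52 g, lying flat on the beige table in front of the tile rack at the start. Origin at its centre; x along the 90 mm length, y along the 60 mm width, z through the thickness. Both faces alike: ivory border line, gold disc.
- chipbox: Dark grey box, fixed: tray 100 (x) x 170 (y) x 54 mm high under a clear lid (113 mm high in all when shut). Origin at the centre of its underside; x from the front (red pedal) to the back (lid hinge), y along its width, z up. Four slots at y = -51, -17, 17, 51 mm, 22 mm ribs between, level with the tray's rim. Three hold plaques. A coloured tab on the front rim marks each.
- slot_green (a point): Centre of the floor of the empty slot (green tab): 14 mm above the table, 40 mm below the tray's rim. Axes as the chip box's: the slot is 70 mm long along x (centred 5 mm behind the box's centre), 12 mm wide along y, its long edges bevelled 4 mm at the mouth. A plaque standing home has its centre 45 mm above this point.
- pedal (a joint): Angle of the red pedal in rad: 0 at rest (sloping up away from the box), 0.25 pressed down to its stop (level). A spring returns it: pressed at point pedal_pad it takes about 4 N to start and 10 N at the stop. The catch lets the lid go at about 0.2.
- pedal_pad (a point): Place to press: top face of the pedal, middle of its 90 mm width, 55 mm out from its hinge and 60 mm in front of the box's front face; 33 mm above the table at rest, 19 mm at the stop. The pedal is 70 mm long; its hinge lies 7.5 mm before the box's face, 16 mm above the table. A steel catch 30 mm wide rises from the hinge to the lid's lip.
- lid (a joint): Angle of the clear spring lid in rad: 0 shut (about 0.01 under the catch), 1.75 fully up, where its spring holds it. Once the catch lets go it rises by itself in one to two seconds.
- lid_hinge (a point): Middle of the lid's hinge line, at the top of the box's back edge, 54 mm above the table. The lid is 59 mm deep and reaches 105 mm forward of the hinge; when up it stands about 160 mm above the table and up to 80 mm behind this line, none of it over the slots.
- rack: Maroon plastic tile rack, fixed, 80 (x) x 360 (y) x 55 mm high, origin at the centre of its underside, ledge to -x (the robot). Front to back: lip 6 mm thick, 22 mm high; ledge 19 mm wide, 14 mm above the table; face 50 mm long leaning back 35 degrees from the vertical, its top edge 55 mm above the table, 17 mm behind the origin. Four tiles stand on it from y = -180 to -60 mm; the rest is free.
- rack_ledge (a point): Point on the rack's ledge (14 mm above the table) at the foot of the leaning face, 60 mm to the +y side of the rack's centre, in the middle of the free part. Axes as the rack's. A plaque stood here on its short end leans back on the face, 35 to 46 degrees from the vertical, its top 30 mm or more standing free above the rack.
- plaque_red: Red plaque, 90 mm tall, 60 mm wide, 8 mm thick, standing in the box. Origin under it; z up, thickness along y.
- plaque_yellow: Yellow plaque, likewise.
- plaque_blue: Blue plaque, likewise.
- ashtray: Round steel ashtray, 100 mm across, 30 mm high, on the table behind the rack. Origin under its centre. To be left alone.
- cup: Blue-glazed ceramic cup, 72 mm across, 65 mm high, behind the rack. Origin under its centre. To be left alone.
- can: Green drink can, 66 mm across, 115 mm high, to the left of the chip box. Origin under its centre. To be left alone.
- die0: Green acrylic die, 24 mm, to the robot's right. Origin under its centre. To be left alone.
- die1: Green acrylic die, 24 mm, to the robot's right. Origin under its centre. To be left alone.
Mind the look-alikes: they are no part of the job. What is shaped like the plaque_green but pink is not meant.

How it is judged:
On the way:
1. the pedal is pressed down to its stop (0.23 rad or more) and kept there for a moment (value of joint pedal above 0.23 rad), for 0.1 s.
At the end, for the whole second after the job is handed in: The green plaque stands on its short end in the green-tab slot, on its floor (centre 41 to 48 mm above it, within 10 mm sideways, 0.15 rad of square), released and at rest; the lid is up (over 1.5 rad); the red, yellow and blue plaques are within 12 mm of their starts (horizontal distance between plaque_green and slot_green below 0.01 m and z of plaque_green in the frame of slot_green between 0.041 and 0.048 m and angle between the x axis of plaque_green and the z axis of slot_green, either way round below 0.15 rad and angle between the z axis of plaque_green and the y axis of slot_green, either way round below 0.15 rad and linear speed of plaque_green below 0.06 m/s and value of joint lid above 1.5 rad and distance of each of plaque_red, plaque_yellow, plaque_blue from where it was at the start of the episode below 0.012 m); the robot touches nothing.
It fails at once if a plaque already in the box is pushed out of place (15 mm) (distance of any of plaque_red, plaque_yellow, plaque_blue from where it was at the start of the episode above 0.015 m).
It fails at once if the ashtray, the cup, the can or a die is shifted by more than 15 mm (distance of any of ashtray, cup, can, die0, die1 from where it was at the start of the episode above 0.015 m).
It also fails if it takes over 64 s, if anything falls off the work surface, if the arm or the gripper's body presses on something with over 40 N, if the wrist force passes 120 N, or if a joint passes its speed limit or range.

### The arm

A 6-joint arm with a two-finger parallel gripper is mounted at the origin on the work surface. World frame = base frame: x ahead of the robot, y to its left, z up, the work surface at z = 0. Lengths are in m, angles in rad, forces in N, time in s.
With the tool pointing down it reaches from about 0.375 to 0.9 m from the base axis. Payload 3.1 kg.
Tool frame: the origin (TCP) lies midway between the tips of the shut fingers; the grasp point (between the pads) lies 19 mm behind it (manip.pinch_z is the distance from the TCP to the grasp point, in m); z points along the fingers, y is the line along which they close (so a half turn about z gives the same grasp; the last joint's range is limited). The gripper opens to 85 mm and grips with 20 to 120 N. Pads are 22 mm wide; open, the fingers measure 114 mm over their backs; the gripper's body (76 mm by 85 mm) begins 54 mm behind the grasp point. The pads swing forward as they close: fully open they stand 13 mm farther back than shut.
Start: joints at [-1.464, 0.527, 1.433, -0, 1.181, -0.178], TCP at [0.176, -0.6, 0.207] pointing down, gripper open.
Joint ranges: [-3.08, 3.08], [-0.75, 2.2], [0.22, 2.44], [-1.43, 4.57], [0, 2.65], [-2.85, 2.85]. Speed limits (rad/s): [2.79, 2.79, 3.14, 3.14, 3.14, 3.14].

### API

Orientations are given as a unit quaternion [x, y, z, w].
In Python, from station import manip, viewer, ticket gives the robot as it stands.
- The arm moves only by the shell command python3 -m creep 'ROWS' [FORCE]. ROWS is JSON, a list of rows, each an object with "slide": the shift along the tool's x, y, z in cm, a list of three; "angular": the turn, a rotation vector about the tool's x, y, z in rad, a list of three; "claw": the opening, from -1 (shut) to 1 (fully open). A call has 1 to 10 rows; each row shifts and turns the commanded pose from where the row before left it, along the tool's axes as they then stand; what a row does not reach is not made up. A row lasts 1/12 s, in which the tool goes at most 41.7 mm and 7.16 degrees, less where a joint would pass 70% of its speed; a pose out of reach is approached as far as the arm can. A call with a gripper value outside its range is refused whole. The fingers move at their own pace and stop on an object; FORCE is the grip in N (left out, the last holds). Time passes only in rows, so rows that do not move let the fingers close. It gives the time, the measured TCP pose, the force, the opening and the grip force at its end, in the units of the state.
- manip.sense(): the state, without advancing time (a new reading comes with each control period).
- viewer.snapshot(name): name is "scene" or "top" or "wrist"; returns the picture (480x640x3 uint8, blue, green, red); there is no depth.
- viewer.calibration(name): a dict with "fov_y" (degrees; the focal length in pixels is half the picture's height over the tangent of half this angle, whatever the lens; pixels are square), "cx", "cy" (the principal point, pixels), "T" (4x4, takes a point from camera to world coordinates); the wrist camera has in their place "tool_from_camera" (4x4, takes a point from camera to tool coordinates, whose origin is the TCP and whose axes are the flange's). Camera axes: x right, y up, looking along -z (the intrinsics and any distortion apply to the point x, -y, -z); pixel columns grow to the right and rows downward; lengths in m; the calibration is good to about 2 mm. The wrist camera is an equidistant fisheye: a pixel r from the principal point sees the ray r / f radians off the axis. A picture is of the moment at which its call begins: read the wrist's pose just before it. calibration takes no time and is no camera call.
- ticket.sign_off(): hands the job in; it is judged then, once.
The state is a dict: "t": time; "q": joint angles; "qd": joint speeds; "tau": joint torques, N m; "tcp_pos": TCP position; "tool_rot": TCP orientation; "force": force on the tool from outside, world axes, zero at the start; "ft_torque": the same for the moment, N m; "finger_gap": opening from 0.0 (shut) to 1.0 (fully open); "gripper_force": force on a finger pad.
Only numpy, scipy, OpenCV 4.12 (cv2) and the standard library are available. Lean on these libraries where they do the work, as an engineer would, in place of code of your own. Each camera call takes 0.05 s, during which the arm holds its last target. There are 200 camera calls.

## Working session

There is one attempt and no reset: what is moved stays moved. The work goes in short steps, Python scripts to look and compute and a shell command to move; the robot and the scene stay as the last step left them, time stands still between calls to the robot, and variables do not carry over. Pictures are saved under pics/ and viewed, at most 10 in all, crops included, and the job is handed in when it is done.

```bash
ls; mkdir -p pics; python3 - <<'E'
from station import manip, viewer
import cv2, numpy as np
s=manip.sense(); print(s['t'],s['tcp_pos'],s['tool_rot'],s['finger_gap'])
for n in ("scene","top","wrist"):
    im=viewer.snapshot(n); cv2.imwrite(f"pics/{n}0.png",im); c=viewer.calibration(n); print(n,{k:np.round(v,3).tolist() if k!='x' else v for k,v in c.items() if not isinstance(v,str)})
E
```

```text
pics
0.0 [ 0.17554786 -0.59902339  0.205735  ] [ 9.89873929e-01  1.41945027e-01  2.78016071e-05 -1.10173951e-03] 0.9965217605659478
scene {'fov_y': 56.764, 'cx': 317.916, 'cy': 239.469, 'T': [[0.399, -0.567, 0.721, 1.181], [0.917, 0.26, -0.302, -0.224], [-0.016, 0.781, 0.624, 0.64], [0.0, 0.0, 0.0, 1.0]]}
top {'fov_y': 57.559, 'cx': 312.815, 'cy': 243.376, 'T': [[0.021, 0.996, -0.083, 0.433], [-0.999, 0.023, 0.023, 0.055], [0.025, 0.082, 0.996, 1.157], [0.0, 0.0, 0.0, 1.0]]}
wrist {'fov_y': 65.706, 'cx': 327.822, 'cy': 244.571, 'tool_from_camera': [[0.0, 0.946, 0.325, 0.083], [1.0, -0.0, -0.001, -0.0], [-0.001, 0.325, -0.946, -0.168], [0.0, 0.0, 0.0, 1.0]]}
```

View pics/top0.png

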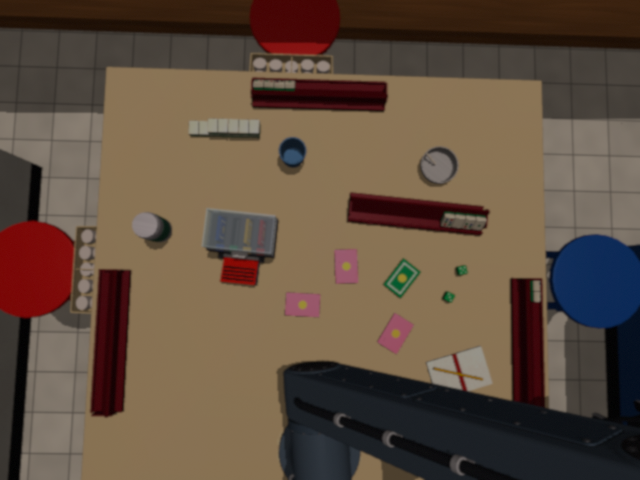

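View pics/scene0.png

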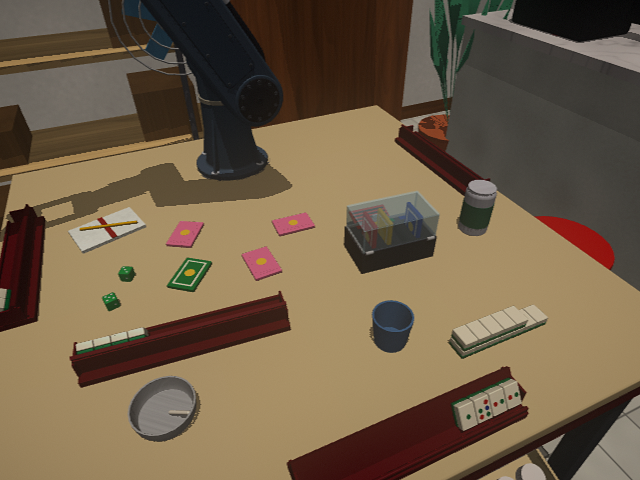

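The top view shows the green plaque at (402,278). These could be mistaken for it: pink plaques at (346,266), (302,305) and (396,333), and green dice at (461,270) and (449,297). I choose (402,278), the only green plate with an ivory border. The box is at (240,233), the pedal at (240,271), the rack at (418,213) with its tiles on the right (-y), the can at (151,227), the cup at (292,152) and the ashtray at (438,166).

```bash
cat > h.py <<'E'
import cv2, numpy as np
from station import manip, viewer
from scipy.spatial.transform import Rotation as R
def camT(n,s=None):
    c=viewer.calibration(n)
    if n!="wrist": return c,np.array(c['T'])
    T=np.eye(4); T[:3,:3]=R.from_quat(s['tool_rot']).as_matrix(); T[:3,3]=s['tcp_pos']
    return c,T@np.array(c['tool_from_camera'])
def ray(n,px,s=None):
    c,T=camT(n,s); f=240/np.tan(np.radians(c['fov_y']/2))
    px=np.atleast_2d(px).astype(float); d=(px-[c['cx'],c['cy']])/f
    if n=="wrist":
        r=np.linalg.norm(d,axis=1,keepdims=True); k=np.sin(r)/np.maximum(r,1e-9)
        v=np.c_[d[:,:1]*k,-d[:,1:]*k,-np.cos(r)]
    else: v=np.c_[d[:,0],-d[:,1],-np.ones(len(d))]
    return T[:3,3],v@T[:3,:3].T
def onz(n,px,z,s=None):
    o,v=ray(n,px,s); return o+v*((z-o[2])/v[:,2:])
def proj(n,P,s=None):
    c,T=camT(n,s); f=240/np.tan(np.radians(c['fov_y']/2))
    p=(np.atleast_2d(P)-T[:3,3])@T[:3,:3]; u=np.c_[p[:,0],-p[:,1]]; d=-p[:,2:]
    if n=="wrist":
        r=np.linalg.norm(u,axis=1,keepdims=True); u=u/np.maximum(r,1e-9)*np.arctan2(r,d)
    else: u=u/d
    return u*f+[c['cx'],c['cy']]
def mask(im,lo,hi):
    return cv2.inRange(cv2.cvtColor(im,cv2.COLOR_BGR2HSV),np.array(lo),np.array(hi))
def blobs(m,amin=60):
    cs=cv2.findContours(m,cv2.RETR_EXTERNAL,cv2.CHAIN_APPROX_NONE)[0]
    return sorted([c for c in cs if cv2.contourArea(c)>amin],key=cv2.contourArea,reverse=True)
E
python3 - <<'E'
from h import *
for n in("top","scene"):
    im=cv2.imread(f"pics/{n}0.png")
    for nm,lo,hi,z in(("green",(55,120,40),(85,255,255),.008),("redpedal",(0,200,120),(5,255,255),.03)):
        for c in blobs(mask(im,lo,hi),40)[:5]:
            P=onz(n,c[:,0],z)[:,:2].astype(np.float32); r=cv2.minAreaRect(P); print(n,nm,np.mean(c[:,0],0).round(),np.round(r[0],4),np.round(r[1],4),round(r[2],1),cv2.contourArea(c))
im=cv2.imread("pics/top0.png")
a=cv2.resize(im[180:310,190:290],None,fx=4,fy=4,interpolation=cv2.INTER_CUBIC); b=cv2.resize(im[180:310,340:490],None,fx=2.6,fy=4,interpolation=cv2.INTER_CUBIC)
a=np.hstack([a,b]); a=cv2.convertScaleAbs(a,alpha=1.6); cv2.imwrite("pics/crop1.png",a); print(a.shape)
E
```

```text
top green [406. 272.] [ 0.4573 -0.2189] [0.0306 0.0245] 54.2 75.0
top green [398. 283.] [ 0.429  -0.1976] [0.0315 0.0257] 57.5 73.5
top green [448. 297.] [ 0.3959 -0.3304] [0.0225 0.0201] 64.6 42.0
top redpedal [ 32. 269.] [0.4479 0.7296] [0.2338 0.1803] 4.5 5724.0
top redpedal [294.  47.] [1.0521 0.089 ] [0.028  0.1692] 2.0 495.0
top redpedal [240. 263.] [0.4723 0.215 ] [0.0838 0.0191] 85.5 168.5
scene green [189. 274.] [ 0.4419 -0.2073] [0.0594 0.0904] 53.0 765.0
scene green [436.  31.] [-1.0536  1.4616] [0.0836 1.428 ] 52.9 343.5
scene green [464.   6.] [-1.3579  1.8776] [0.1817 0.5388] 47.1 267.0
scene green [110. 302.] [ 0.4582 -0.3654] [0.0457 0.0224] 12.2 109.0
scene green [124. 273.] [ 0.3851 -0.3348] [0.0237 0.04  ] 65.5 83.5
scene redpedal [578. 237.] [0.7072 0.6019] [0.0774 0.1945] 89.5 1425.5
(520, 790, 3)
```

View pics/crop1.png

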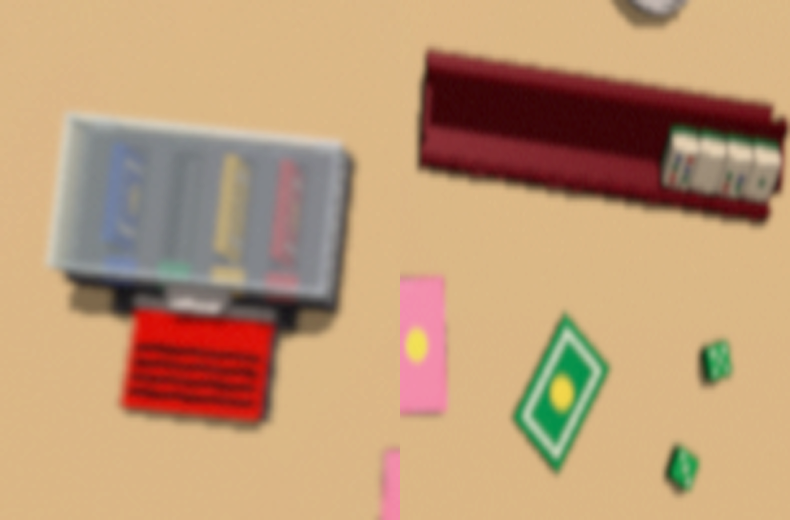

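The crop shows the box tabs from left to right: blue, green (empty slot), yellow, red. So the green slot is at box y = +17 mm. The green plaque with its ivory border is confirmed, its long axis running from image upper-right to lower-left.

```bash
python3 - <<'E'
from h import *
def show(t,px,z): print(t,np.round(onz("top",px,z)[:,:2],3).tolist())
show("lid .113",[(207,208.75),(276.25,215.75),(272.5,255),(202.5,246.25)],.113)
show("pedal in",[(223.7,257.5),(258.7,260.5)],.02); show("pedal out",[(256.2,285),(220.5,282)],.036)
show("lip .022",[(347.7,222),(481.5,235)],.022); show("rackback .05",[(350.8,192.5),(483,206.5)],.05)
im=cv2.imread("pics/scene0.png"); c=blobs(mask(im,(55,120,40),(85,255,255)))[0]
print(cv2.boxPoints(cv2.minAreaRect(onz("scene",c[:,0],.008)[:,:2].astype(np.float32))).round(4).tolist())
im=cv2.imread("pics/top0.png"); m=mask(im,(15,0,0),(25,255,255)); 
m=cv2.morphologyEx(mask(im,(55,60,40),(95,255,255)),cv2.MORPH_CLOSE,np.ones((7,7))); c=[c for c in blobs(m,300) if abs(c[:,0].mean(0)-[402,278]).max()<8][0]
r=cv2.minAreaRect(onz("top",c[:,0],.008)[:,:2].astype(np.float32));print(r,cv2.boxPoints(r).round(4).tolist())
s=manip.sense(); g=np.array([.30,.1,.3])-s['tcp_pos']; print(R.from_quat(s['tool_rot']).inv().apply(g))
E
```

```text
lid .113 [[0.597, 0.287], [0.585, 0.12], [0.49, 0.127], [0.507, 0.294]]
pedal in [[0.486, 0.259], [0.48, 0.168]]
pedal out [[0.417, 0.171], [0.422, 0.262]]
lip .022 [[0.586, -0.062], [0.56, -0.416]]
rackback .05 [[0.659, -0.066], [0.631, -0.409]]
[[0.3878999948501587, -0.20389999449253082], [0.460099995136261, -0.2581999897956848], [0.4957999885082245, -0.21080000698566437], [0.4235999882221222, -0.15639999508857727]]
((0.44297826290130615, -0.20717200636863708), (0.05634887516498566, 0.08647717535495758), 53.18379592895508) [[0.39149999618530273, -0.2037999927997589], [0.46070000529289246, -0.2556000053882599], [0.4945000112056732, -0.21050000190734863], [0.4251999855041504, -0.15870000422000885]]
[ 0.31590909 -0.63624066 -0.09289844]
```

```bash
cat >> h.py <<'E'
def goal(p,yaw,lean=0.,roll=0.):
    """tool down, x at yaw; lean about world axis perpendicular: tool z toward +x(yaw 'roll') ; prints tool-frame delta"""
    s=manip.sense(); A=R.from_quat(s['tool_rot'])
    B=R.from_rotvec([0,0,roll])*R.from_euler('y',-lean)*R.from_rotvec([0,0,yaw-roll])*R.from_euler('x',np.pi)
    d=A.inv().apply(np.array(p)-s['tcp_pos'])*100
    print('t',round(s['t'],2),'tcp',np.round(s['tcp_pos'],4),'gap',round(s['finger_gap'],3),'F',np.round(s['force'],1),'grip',round(s['gripper_force'],1))
    print('slide(now)',np.round(d,2),'rotvec',np.round((A.inv()*B).as_rotvec(),3),'slide after rot',np.round(B.inv().apply(np.array(p)-s['tcp_pos'])*100,2),'q',np.round(s['q'],2))
E
python3 -m creep '[{"slide":[0,0,-3],"angular":[0,0,0.115],"claw":1},{"slide":[0,0,-3],"angular":[0,0,0.115],"claw":1},{"slide":[0,0,-3],"angular":[0,0,0.115],"claw":1},{"slide":[1.91,-3.45,0],"angular":[0,0,0],"claw":1},{"slide":[1.91,-3.45,0],"angular":[0,0,0],"claw":1},{"slide":[1.91,-3.45,0],"angular":[0,0,0],"claw":1},{"slide":[1.91,-3.45,0],"angular":[0,0,0],"claw":1},{"slide":[1.91,-3.45,0],"angular":[0,0,0],"claw":1},{"slide":[1.91,-3.45,0],"angular":[0,0,0],"claw":-1},{"slide":[1.91,-3.45,0],"angular":[0,0,0],"claw":-1}]' 30
python3 -m creep '[{"slide":[1.91,-3.45,0],"angular":[0,0,0],"claw":-1},{"slide":[1.91,-3.45,0],"angular":[0,0,0],"claw":-1},{"slide":[1.91,-3.45,0],"angular":[0,0,0],"claw":-1},{"slide":[1.91,-3.45,0],"angular":[0,0,0],"claw":-1},{"slide":[1.91,-3.45,0],"angular":[0,0,0],"claw":-1},{"slide":[0,0,0],"angular":[0,0,0],"claw":-1},{"slide":[0,0,0],"angular":[0,0,0],"claw":-1}]'
python3 -c "
from h import *
import pickle
s=manip.sense();im=viewer.snapshot('wrist');cv2.imwrite('pics/w1.png',im);pickle.dump(s,open('w1.pkl','wb'))
goal([.43,.215,.30],-.06)"
```

```text
t: 0.98
tcp_pos: [0.3241, -0.3648, 0.2965]
tool_rot: [1.0, -0.03, -0.0, -0.0]
force: [0.8, 0.1, 0.1]
finger_gap: 0.749
gripper_force: 0.0
t: 1.57
tcp_pos: [0.4299, -0.1983, 0.2966]
tool_rot: [1.0, -0.028, -0.0, -0.0]
force: [-0.8, -0.6, -0.2]
finger_gap: 0.003
gripper_force: 0.0
t 1.62 tcp [ 0.4294 -0.1997  0.2966] gap 0.0 F [-0.7 -0.2  0.1] grip 0.0
slide(now) [ -2.33 -41.4   -0.36] rotvec [0.    0.001 0.002] slide after rot [ -2.43 -41.4   -0.34] q [-0.67  0.21  1.68 -0.    1.25  0.96]
```

```bash
python3 -m creep '[{"slide":[-0.2,-3.76,0],"angular":[0,0,0],"claw":-1},{"slide":[-0.2,-3.76,0],"angular":[0,0,0],"claw":-1},{"slide":[-0.2,-3.76,0],"angular":[0,0,0],"claw":-1},{"slide":[-0.2,-3.76,0],"angular":[0,0,0],"claw":-1},{"slide":[-0.2,-3.76,0],"angular":[0,0,0],"claw":-1},{"slide":[-0.2,-3.76,0],"angular":[0,0,0],"claw":-1},{"slide":[-0.2,-3.76,0],"angular":[0,0,0],"claw":-1},{"slide":[-0.2,-3.76,0],"angular":[0,0,0],"claw":-1},{"slide":[-0.2,-3.76,0],"angular":[0,0,0],"claw":-1},{"slide":[-0.2,-3.76,0],"angular":[0,0,0],"claw":-1}]'
python3 -m creep '[{"slide":[-0.3,-3.8,0],"angular":[0,0,0],"claw":-1},{"slide":[0,0,0],"angular":[0,0,0],"claw":-1},{"slide":[0,0,0],"angular":[0,0,0],"claw":-1}]'
python3 -c "
from h import *
import pickle
s=manip.sense();im=viewer.snapshot('wrist');cv2.imwrite('pics/w2.png',im);pickle.dump(s,open('w2.pkl','wb'))
goal([.4345,.2156,.05],-.06)
w1=cv2.imread('pics/w1.png');cv2.imwrite('pics/w12.png',np.hstack([cv2.resize(w1,(400,300)),cv2.resize(im,(400,300))]))"
```

```text
t: 2.45
tcp_pos: [0.4324, 0.1761, 0.2967]
tool_rot: [0.999, -0.032, 0.0, 0.0]
force: [0.4, 0.5, 0.0]
finger_gap: 0.001
gripper_force: 0.0
t: 2.7
tcp_pos: [0.4316, 0.2144, 0.2964]
tool_rot: [1.0, -0.029, -0.0, 0.0]
force: [-0.7, -0.4, -0.3]
finger_gap: -0.003
gripper_force: 0.0
t 2.75 tcp [0.4316 0.2133 0.2964] gap -0.0 F [-0.3 -0.1 -0.1] grip 0.0
slide(now) [ 0.29 -0.28 24.64] rotvec [ 0.001  0.    -0.   ] slide after rot [ 0.28 -0.25 24.64] q [ 0.23  0.23  1.66 -0.    1.26  1.86]
```

View pics/w2.png

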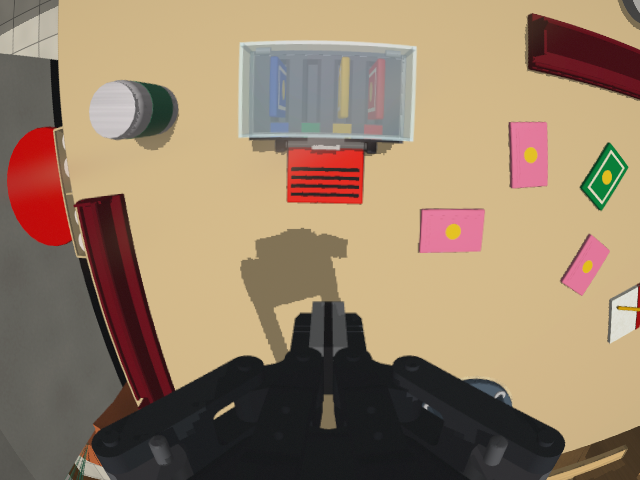

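The wrist view from above the box shows the pedal with outer corners at about (288,202) and (363,203). The tabs are at blue (278,127), green (311,128), yellow (342,128) and red (373,129). The path down to the pedal is clear.

```bash
python3 - <<'E'
from h import *
import pickle
s=pickle.load(open('w2.pkl','rb')); im=cv2.imread('pics/w2.png')
c=blobs(mask(im[:, 250:420],(0,180,120),(6,255,255)),200)
for k in c[:2]: print(k[:,0].min(0)+[250,0],k[:,0].max(0)+[250,0],len(k))
print('out',onz('wrist',[(288,202.5),(362.5,203)],.035,s).round(4).tolist(),'in',onz('wrist',[(288,149.5),(364,150.5)],.02,s).round(4).tolist())
print('tabs',onz('wrist',[(278,127),(311,128),(342,128.5),(373,129.5)],.054,s).round(4).tolist())
print('lid',onz('wrist',[(241,43),(415,46),(412,139),(240,137)],.113,s).round(4).tolist())
E
```

```text
[287 150] [363 203] 248
out [[0.4224, 0.2614, 0.035], [0.4166, 0.1733, 0.035]] in [[0.4841, 0.258, 0.02], [0.4775, 0.1678, 0.02]]
tabs [[0.5122, 0.2634, 0.054], [0.5083, 0.2275, 0.054], [0.5058, 0.1939, 0.054], [0.5033, 0.1601, 0.054]]
lid [[0.5977, 0.2854, 0.113], [0.5853, 0.123, 0.113], [0.4949, 0.13, 0.113], [0.5065, 0.2928, 0.113]]
```

```bash
python3 -m creep '[{"slide":[0.15,-0.15,3.6],"angular":[0,0,0],"claw":-1},{"slide":[0.15,-0.15,3.6],"angular":[0,0,0],"claw":-1},{"slide":[0,0,3.6],"angular":[0,0,0],"claw":-1},{"slide":[0,0,3.6],"angular":[0,0,0],"claw":-1},{"slide":[0,0,3.6],"angular":[0,0,0],"claw":-1},{"slide":[0,0,3.6],"angular":[0,0,0],"claw":-1},{"slide":[0,0,3.0],"angular":[0,0,0],"claw":-1},{"slide":[0,0,0.5],"angular":[0,0,0],"claw":-1},{"slide":[0,0,0.3],"angular":[0,0,0],"claw":-1}]'
python3 -m creep '[{"slide":[0,0,0.5],"angular":[0,0,0],"claw":-1},{"slide":[0,0,0.5],"angular":[0,0,0],"claw":-1},{"slide":[0,0,0.5],"angular":[0,0,0],"claw":-1},{"slide":[0,0,0.4],"angular":[0,0,0],"claw":-1},{"slide":[0,0,0.2],"angular":[0,0,0],"claw":-1},{"slide":[0,0,0],"angular":[0,0,0],"claw":-1}]'
```

```text
t: 3.5
tcp_pos: [0.4341, 0.2149, 0.0415]
tool_rot: [0.999, -0.032, -0.002, 0.001]
force: [-0.1, -0.4, -0.6]
finger_gap: 0.004
gripper_force: 0.0
t: 4.0
tcp_pos: [0.4344, 0.2172, 0.0218]
tool_rot: [1.0, -0.03, 0.0, -0.0]
force: [0.1, 0.2, 0.6]
finger_gap: -0.003
gripper_force: 0.0
```

```bash
python3 -m creep '[{"slide":[0,0,0.2],"angular":[0,0,0],"claw":-1},{"slide":[0,0,0],"angular":[0,0,0],"claw":-1}]'
python3 -m creep '[{"slide":[0,0,0.2],"angular":[0,0,0],"claw":-1},{"slide":[0,0,0],"angular":[0,0,0],"claw":-1}]'
python3 -c "
from h import *
goal([.4345,.2163,.019],-.06)
cv2.imwrite('pics/w3.png',np.hstack([cv2.resize(viewer.snapshot('wrist'),(400,300)),viewer.snapshot('scene')[120:420,250:650]]))"
```

```text
t: 4.17
tcp_pos: [0.4345, 0.2172, 0.0197]
tool_rot: [1.0, -0.03, 0.0, -0.0]
force: [-0.8, -0.3, 0.7]
finger_gap: 0.004
gripper_force: 0.0
t: 4.33
tcp_pos: [0.4344, 0.2172, 0.0176]
tool_rot: [1.0, -0.03, -0.0, 0.0]
force: [1.0, -1.2, -0.5]
finger_gap: -0.002
gripper_force: 0.0
t 4.33 tcp [0.4344 0.2172 0.0176] gap -0.002 F [ 1.  -1.2 -0.5] grip 0.0
slide(now) [ 0.02  0.09 -0.14] rotvec [0. 0. 0.] slide after rot [ 0.02  0.09 -0.14] q [ 0.23  0.68  1.92 -0.    0.54  1.86]
```

View pics/w3.png

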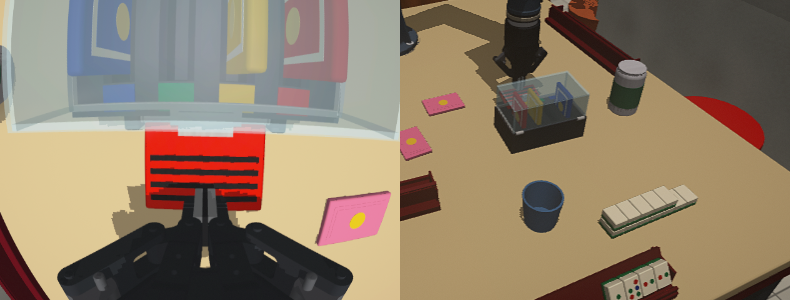

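The picture shows the shut fingers over the pedal, about 2/3 of the way out, with the lid still shut and no force. I'll check where the TCP projects against the visible tips.

```bash
python3 - <<'E'
from h import *
s=manip.sense(); print('tcp px',proj('wrist',s['tcp_pos'],s), 'pad px rest',proj('wrist',[.4345,.2163,.033],s),'stop',proj('wrist',[.4345,.2163,.019],s))
im=viewer.snapshot('wrist'); 
c=blobs(mask(im,(0,180,100),(6,255,255)),500)[0]; print('pedal px',c[:,0].min(0),c[:,0].max(0))
a=cv2.resize(im[190:400,220:440],None,fx=2.8,fy=2.8); cv2.imwrite('pics/w4.png',a)
for z in(.02,.035): print(onz('wrist',[(233,c[:,0,1].max()),(424,c[:,0,1].max())],z,s).round(4).tolist())
E
```

```text
tcp px [[327.003529   292.14343205]] pad px rest [[328.73554189 306.36022328]] stop [[328.65397362 292.99541229]]
pedal px [232 211] [423 336]
[[0.4114, 0.2693, 0.02], [0.4052, 0.1665, 0.02]]
[[0.421, 0.2641, 0.035], [0.4153, 0.1706, 0.035]]
```

View pics/w4.png

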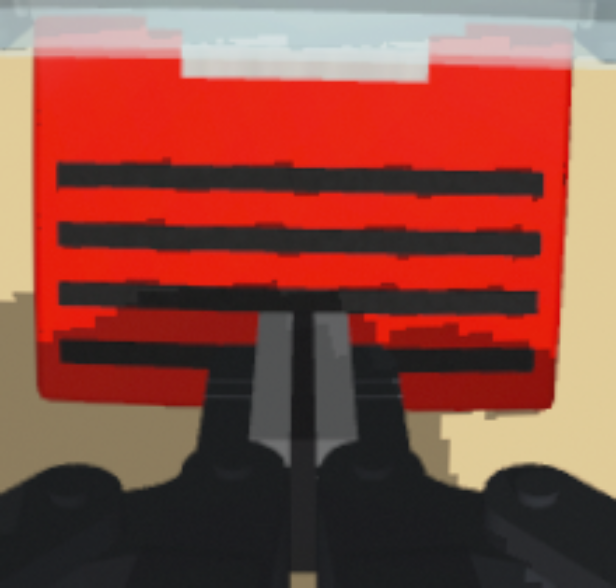

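The tips nearly meet their own shadow and the pedal is still at rest, so the real tips sit about 15 mm behind the nominal TCP. I'll keep lowering and watch the force.

```bash
python3 -m creep '[{"slide":[0,0,0.2],"angular":[0,0,0],"claw":-1},{"slide":[0,0,0.2],"angular":[0,0,0],"claw":-1}]'
python3 -m creep '[{"slide":[0,0,0.2],"angular":[0,0,0],"claw":-1},{"slide":[0,0,0.2],"angular":[0,0,0],"claw":-1}]'|grep -E "pos|force"
python3 -m creep '[{"slide":[0,0,0.2],"angular":[0,0,0],"claw":-1},{"slide":[0,0,0.1],"angular":[0,0,0],"claw":-1}]'|grep -E "pos|force"
```

```text
t: 4.65
tcp_pos: [0.4346, 0.2171, 0.0137]
tool_rot: [1.0, -0.03, 0.0, -0.0]
force: [-0.3, -0.6, -0.6]
finger_gap: -0.002
gripper_force: 0.0
tcp_pos: [0.4343, 0.2171, 0.0095]
force: [-0.4, 0.4, 4.2]
gripper_force: 1.8
tcp_pos: [0.4335, 0.2171, 0.0066]
force: [-2.9, 1.4, 5.4]
gripper_force: 2.3
```

```bash
python3 -m creep '[{"slide":[0,0,0.3],"angular":[0,0,0],"claw":-1},{"slide":[0,0,0.3],"angular":[0,0,0],"claw":-1}]'|grep -E "pos|force"
python3 -m creep '[{"slide":[0,0,0.3],"angular":[0,0,0],"claw":-1},{"slide":[0,0,0.1],"angular":[0,0,0],"claw":-1}]'|grep -E "pos|force"
python3 -m creep '[{"slide":[0,0,0.2],"angular":[0,0,0],"claw":-1},{"slide":[0,0,0],"angular":[0,0,0],"claw":-1}]'|grep -E "pos|force"; python3 -c "
from station import manip
print(manip.pinch_z)"
```

```text
tcp_pos: [0.4326, 0.2171, 0.0008]
force: [-4.3, 2.3, 7.3]
gripper_force: 3.4
tcp_pos: [0.432, 0.2171, -0.0034]
force: [-4.1, 2.3, 8.1]
gripper_force: 3.8
tcp_pos: [0.4318, 0.2172, -0.0052]
force: [-3.9, 3.5, 9.1]
gripper_force: 4.5
0.0187
```

```bash
python3 -m creep '[{"slide":[0,0,0.2],"angular":[0,0,0],"claw":-1},{"slide":[0,0,0],"angular":[0,0,0],"claw":-1}]'|grep -E "pos|force"
python3 -m creep '[{"slide":[0,0,0.2],"angular":[0,0,0],"claw":-1},{"slide":[0,0,0],"angular":[0,0,0],"claw":-1}]'|grep -E "pos|force"; python3 -c "
from h import *
cv2.imwrite('pics/w5.png',np.hstack([cv2.resize(viewer.snapshot('wrist'),(400,300)),viewer.snapshot('scene')[120:420,250:650]]))"
```

```text
tcp_pos: [0.4318, 0.2172, -0.0058]
force: [-6.4, 1.6, 20.3]
gripper_force: 9.7
tcp_pos: [0.4319, 0.2172, -0.0062]
force: [-8.5, 1.2, 35.0]
gripper_force: 17.3
```

View pics/w5.png

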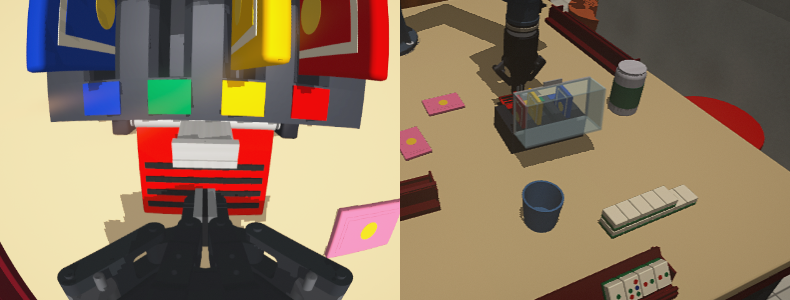

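The lid is up with a steep force rise at the stop (35 N), so the pedal is fully down. The tips are about 24 mm behind the reported TCP. Next I back off and check the plaque's pose in the earlier wrist view.

```bash
python3 -m creep '[{"slide":[0,0,-0.5],"angular":[0,0,0],"claw":-1},{"slide":[0,0,-1.5],"angular":[0,0,0],"claw":-1},{"slide":[0,0,-2.5],"angular":[0,0,0],"claw":-0.5},{"slide":[0,0,-3.5],"angular":[0,0,0],"claw":0},{"slide":[0,3,-3],"angular":[0,0,0],"claw":0.7},{"slide":[0.2,3.7,0],"angular":[0,0,0],"claw":0.7},{"slide":[0.2,3.7,0],"angular":[0,0,0],"claw":0.7},{"slide":[0.2,3.7,0],"angular":[0,0,0],"claw":0.7},{"slide":[0.2,3.7,0],"angular":[0,0,0],"claw":0.7},{"slide":[0.2,3.7,0],"angular":[0,0,0],"claw":0.7}]'
python3 -m creep '[{"slide":[0.2,3.7,0],"angular":[0,0,0],"claw":0.7},{"slide":[0.2,3.7,0],"angular":[0,0,0],"claw":0.7},{"slide":[0.2,3.7,0],"angular":[0,0,0],"claw":0.7},{"slide":[0.2,3.7,0],"angular":[0,0,0],"claw":0.7},{"slide":[0.2,3.7,0],"angular":[0,0,0.116],"claw":0.7},{"slide":[0,0,0],"angular":[0,0,0.116],"claw":0.7},{"slide":[0,0,0],"angular":[0,0,0.116],"claw":0.7},{"slide":[0,0,0],"angular":[0,0,0.116],"claw":0.7},{"slide":[0,0,0],"angular":[0,0,0.116],"claw":0.7},{"slide":[0,0,0],"angular":[0,0,0],"claw":0.7}]'
python3 - <<'E'
from h import *
import pickle
s=pickle.load(open('w1.pkl','rb')); im=cv2.imread('pics/w1.png')
m=cv2.morphologyEx(mask(im,(50,80,40),(95,255,255)),cv2.MORPH_CLOSE,np.ones((9,9)))
for c in blobs(m,800)[:3]:
    r=cv2.minAreaRect(onz('wrist',c[:,0],.008,s)[:,:2].astype(np.float32)); print(c[:,0].mean(0),r,cv2.boxPoints(r).round(4).tolist())
goal([.4582,-.2193,.03],-.644)
E
```

```text
t: 6.75
tcp_pos: [0.4316, 0.0007, 0.1003]
tool_rot: [1.0, -0.03, 0.001, 0.0]
force: [0.7, 0.1, 0.5]
finger_gap: 0.848
gripper_force: 0.0
t: 7.58
tcp_pos: [0.4304, -0.1832, 0.1]
tool_rot: [0.949, -0.316, 0.0, 0.0]
force: [-0.1, -0.6, -0.0]
finger_gap: 0.849
gripper_force: 0.0
[336.12565445 177.70680628] ((0.4421255588531494, -0.2100992649793625), (0.05926978215575218, 0.0893966481089592), 52.744354248046875) [[0.3885999917984009, -0.20659999549388885], [0.45980000495910645, -0.260699987411499], [0.49559998512268066, -0.21359999477863312], [0.4244999885559082, -0.15950000286102295]]
t 7.58 tcp [ 0.4304 -0.1832  0.1   ] gap 0.849 F [-0.1 -0.6 -0. ] grip 0.0
slide(now) [4.39 1.22 7.  ] rotvec [ 0.    -0.     0.001] slide after rot [4.39 1.21 7.  ] q [-0.64  0.5   1.92 -0.    0.72  1.57]
```

```bash
python3 -m creep '[{"slide":[1.5,0.44,0.5],"angular":[0,0,0],"claw":0.7},{"slide":[1.5,0.44,1],"angular":[0,0,0],"claw":0.7},{"slide":[1.46,0.43,2],"angular":[0,0,0],"claw":0.7},{"slide":[0,0,3],"angular":[0,0,0],"claw":0.7},{"slide":[0,0,3],"angular":[0,0,0],"claw":0.7},{"slide":[0,0,2],"angular":[0,0,0],"claw":0.7},{"slide":[0,0,0],"angular":[0,0,0],"claw":0.7},{"slide":[0,0,0],"angular":[0,0,0],"claw":0.7}]'
python3 -c "
from h import *
s=manip.sense()
goal([.4584,-.2205,-.03],-.644)
im=viewer.snapshot('wrist');cv2.imwrite('pics/w6.png',im)"
```

```text
t: 8.25
tcp_pos: [0.4577, -0.2195, -0.0157]
tool_rot: [0.95, -0.314, -0.001, -0.0]
force: [0.3, -0.1, 0.1]
finger_gap: 0.852
gripper_force: 0.0
t 8.25 tcp [ 0.4577 -0.2195 -0.0157] gap 0.852 F [ 0.3 -0.1  0.1] grip 0.0
slide(now) [0.12 0.04 1.43] rotvec [-0.     0.003  0.006] slide after rot [0.12 0.04 1.43] q [-0.67  0.75  1.87 -0.    0.52  1.54]
```

View pics/w6.png

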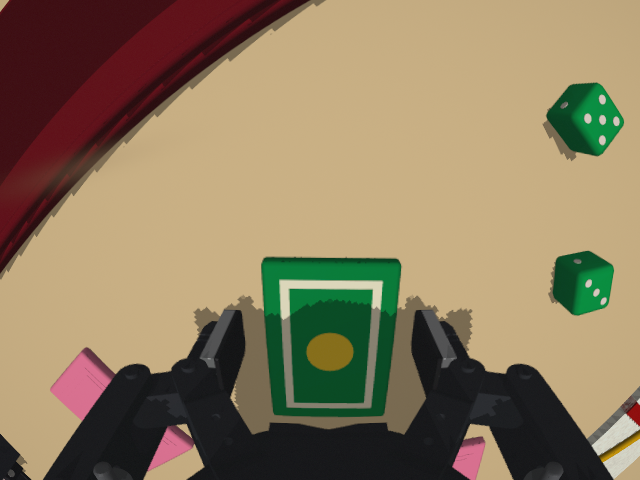

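The plaque lies between the fingers, its top edge at row 260 and its disc at (330,352). The dice are well clear at (585,120) and (583,283). I'll lower until the tips are near the table.

```bash
python3 -m creep '[{"slide":[0.06,0.04,0.5],"angular":[0,0,0],"claw":0.7},{"slide":[0.06,0,0.5],"angular":[0,0,0],"claw":0.7},{"slide":[0,0,0],"angular":[0,0,0],"claw":0.7}]'|grep -E "pos|force"
python3 -m creep '[{"slide":[0,0,0.3],"angular":[0,0,0],"claw":0.7},{"slide":[0,0,0],"angular":[0,0,0],"claw":0.7}]'|grep -E "pos|force"
python3 -m creep '[{"slide":[0,0,0.15],"angular":[0,0,0],"claw":0.7},{"slide":[0,0,0],"angular":[0,0,0],"claw":0.7}]'|grep -E "pos|force"
```

```text
tcp_pos: [0.4596, -0.2214, -0.0244]
force: [0.8, -1.3, -0.2]
gripper_force: 0.0
tcp_pos: [0.4591, -0.2211, -0.0277]
force: [-1.2, 0.2, -0.3]
gripper_force: 0.0
tcp_pos: [0.459, -0.221, -0.0293]
force: [0.1, -0.1, 1.1]
gripper_force: 0.0
```

```bash
python3 -m creep '[{"slide":[0,0,0],"angular":[0,0,0],"claw":0.45},{"slide":[0,0,0],"angular":[0,0,0],"claw":0.3},{"slide":[0,0,0],"angular":[0,0,0],"claw":0.1},{"slide":[0,0,0],"angular":[0,0,0],"claw":0.1},{"slide":[0,0,0],"angular":[0,0,0],"claw":0.1}]' 30
python3 -m creep '[{"slide":[0,0,-0.5],"angular":[0,0,0],"claw":0.1},{"slide":[0,0,-1],"angular":[0,0,0],"claw":0.1},{"slide":[0,0,-1.5],"angular":[0,0,0],"claw":0.1},{"slide":[0,0,-2],"angular":[0,0,0],"claw":0.1},{"slide":[0,0,-2.5],"angular":[0,0,0],"claw":0.1},{"slide":[0,0,-2.5],"angular":[0,0,0],"claw":0.1},{"slide":[0,0,-2],"angular":[0,0,0],"claw":0.1},{"slide":[0,0,0],"angular":[0,0,0],"claw":0.1}]'
python3 -c "
from h import *
im=viewer.snapshot('wrist');cv2.imwrite('pics/w7.png',im)
m=cv2.morphologyEx(mask(im[:, 230:440],(50,80,40),(95,255,255)),cv2.MORPH_CLOSE,np.ones((9,9)))
for c in blobs(m,1000)[:2]: print(cv2.minAreaRect(c),cv2.boxPoints(cv2.minAreaRect(c)).round().tolist())"
```

```text
t: 9.3
tcp_pos: [0.4591, -0.221, -0.029]
tool_rot: [0.949, -0.315, 0.0, 0.0]
force: [-0.7, 0.7, 4.7]
finger_gap: 0.686
gripper_force: 32.7
t: 9.97
tcp_pos: [0.4613, -0.2226, 0.0949]
tool_rot: [0.949, -0.315, 0.004, 0.001]
force: [0.3, 0.3, 0.5]
finger_gap: 0.693
gripper_force: 32.5
((98.0, 349.0), (150.0, 150.0), 90.0) [[23.0, 274.0], [173.0, 274.0], [173.0, 424.0], [23.0, 424.0]]
```

```bash
python3 -m creep '[{"slide":[0,0,-2.1],"angular":[0,0,-0.114],"claw":0.1},{"slide":[0,0,-2.1],"angular":[0,0,-0.114],"claw":0.1},{"slide":[0,0,-2.1],"angular":[0,0,-0.114],"claw":0.1},{"slide":[0,0,-2.1],"angular":[0,0,-0.114],"claw":0.1},{"slide":[0,0,-2.1],"angular":[0,0,-0.114],"claw":0.1},{"slide":[1.8,-2.3,0],"angular":[0,0,0],"claw":0.1},{"slide":[1.8,-2.3,0],"angular":[0,0,0],"claw":0.1},{"slide":[0,0,0],"angular":[0,0,0],"claw":0.1},{"slide":[0,0,0],"angular":[0,0,0],"claw":0.1}]'
python3 -c "
from h import *
import pickle
s=manip.sense();im=viewer.snapshot('wrist');cv2.imwrite('pics/w8.png',im);pickle.dump(s,open('w8.pkl','wb'));print(s['q'].round(2))"
```

```text
t: 10.77
tcp_pos: [0.4979, -0.1763, 0.1946]
tool_rot: [0.999, -0.034, -0.001, -0.0]
force: [-0.4, -0.3, -0.1]
finger_gap: 0.689
gripper_force: 32.8
[-0.55  0.41  1.69 -0.    1.04  1.09]
```

View pics/w8.png

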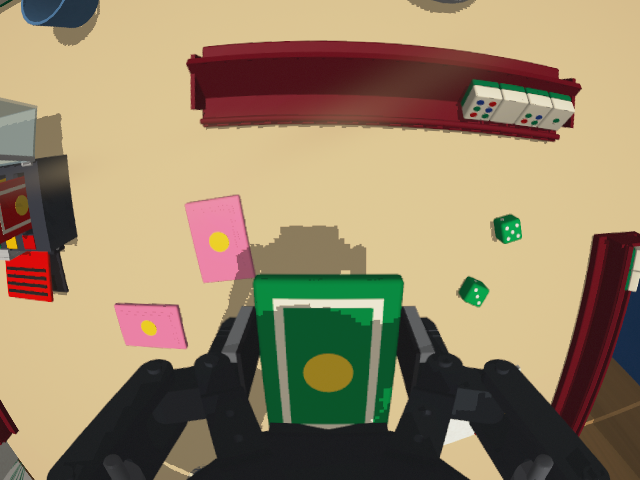

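The plaque is gripped squarely with its disc at (328,372). The rack spans (203,126)–(558,140) along the lip, with tiles from column 463 onward, leaving the left part free. Next I take profiles across the rack.

```bash
python3 - <<'E'
from h import *
import pickle
s=pickle.load(open('w8.pkl','rb')); im=cv2.imread('pics/w8.png').astype(int)
for c in (240,330,420):
    print(c,[(r,int(im[r,c,2])) for r in range(34,136,2)])
E
```

```text
240 [(34, 220), (36, 220), (38, 220), (40, 220), (42, 220), (44, 117), (46, 128), (48, 128), (50, 128), (52, 128), (54, 115), (56, 106), (58, 106), (60, 73), (62, 73), (64, 73), (66, 73), (68, 74), (70, 74), (72, 73), (74, 74), (76, 74), (78, 73), (80, 74), (82, 73), (84, 74), (86, 74), (88, 74), (90, 73), (92, 73), (94, 74), (96, 109), (98, 125), (100, 125), (102, 125), (104, 125), (106, 125), (108, 126), (110, 126), (112, 126), (114, 127), (116, 101), (118, 130), (120, 113), (122, 79), (124, 106), (126, 141), (128, 219), (130, 221), (132, 221), (134, 221)]
330 [(34, 220), (36, 220), (38, 220), (40, 189), (42, 124), (44, 124), (46, 124), (48, 124), (50, 124), (52, 108), (54, 107), (56, 100), (58, 74), (60, 73), (62, 73), (64, 74), (66, 74), (68, 74), (70, 73), (72, 74), (74, 74), (76, 74), (78, 74), (80, 75), (82, 75), (84, 75), (86, 76), (88, 77), (90, 78), (92, 79), (94, 99), (96, 123), (98, 124), (100, 124), (102, 125), (104, 126), (106, 126), (108, 127), (110, 129), (112, 129), (114, 121), (116, 130), (118, 129), (120, 106), (122, 133), (124, 119), (126, 159), (128, 217), (130, 217), (132, 217), (134, 218)]
420 [(34, 219), (36, 219), (38, 220), (40, 219), (42, 219), (44, 220), (46, 113), (48, 122), (50, 122), (52, 123), (54, 123), (56, 122), (58, 111), (60, 111), (62, 85), (64, 86), (66, 86), (68, 88), (70, 88), (72, 89), (74, 89), (76, 89), (78, 89), (80, 90), (82, 90), (84, 89), (86, 89), (88, 88), (90, 88), (92, 87), (94, 87), (96, 85), (98, 97), (100, 121), (102, 122), (104, 121), (106, 121), (108, 121), (110, 120), (112, 120), (114, 120), (116, 120), (118, 93), (120, 121), (122, 112), (124, 67), (126, 104), (128, 127), (130, 222), (132, 221), (134, 222)]
```

```bash
python3 - <<'E'
from h import *
import pickle
s=pickle.load(open('w8.pkl','rb'))
a=onz('wrist',[(240,95.5),(330,94),(420,98.5)],.014,s); b=onz('wrist',[(240,59.5),(330,57),(420,61.5)],.055,s); l=onz('wrist',[(203,126.5),(240,127.3),(330,126.5),(420,129)],.0,s)
print(a.round(4).tolist(),b.round(4).tolist(),l.round(4).tolist())
print('tcp->ledge end, left end lip, tiles',onz('wrist',[(203,124)],.022,s).round(4),onz('wrist',[(463,115)],.014,s).round(4))
yaw=-np.arctan2(a[0,0]-a[2,0],a[0,1]-a[2,1]);print('yaw',yaw,-np.arctan2(b[0,0]-b[2,0],b[0,1]-b[2,1]))
E
```

```text
[[0.6127, -0.1025, 0.014], [0.6059, -0.186, 0.014], [0.5988, -0.2697, 0.014]] [[0.6396, -0.1142, 0.055], [0.634, -0.1876, 0.055], [0.6283, -0.2612, 0.055]] [[0.5882, -0.0584, 0.0], [0.5825, -0.0965, 0.0], [0.5753, -0.184, 0.0], [0.5692, -0.2719, 0.0]]
tcp->ledge end, left end lip, tiles [[ 0.5901 -0.0662  0.022 ]] [[ 0.5832 -0.3123  0.014 ]]
yaw -0.08277199709103762 -0.07698449047846477
```

```bash
cat >> h.py <<'E'
def toolR(yaw,lean,roll): return R.from_rotvec([0,0,roll])*R.from_euler('y',-lean)*R.from_rotvec([0,0,yaw-roll])*R.from_euler('x',np.pi)
def place(B,off,yaw,lean,roll): return np.array(B)-toolR(yaw,lean,roll).apply(off)
E
python3 - <<'E'
from h import *
y=-.08; p=place([.598,-.1845,.018],[-.0658,0,-.029],y,np.radians(50),y); print(p)
goal(p,y,np.radians(50),y)
E
```

```text
[ 0.66230439 -0.18965535  0.04976488]
t 10.82 tcp [ 0.4974 -0.1769  0.1946] gap 0.691 F [-0.4  0.6 -0.8] grip 32.8
slide(now) [16.57  0.15 14.44] rotvec [-0.006  0.875  0.01 ] slide after rot [-0.46 -0.05 21.98] q [-0.55  0.41  1.69 -0.    1.04  1.09]
```

```bash
python3 -m creep '[{"slide":[0,0,0],"angular":[0,0.11,0],"claw":0.1},{"slide":[0,0,0],"angular":[0,0.11,0],"claw":0.1},{"slide":[0,0,0],"angular":[0,0.11,0],"claw":0.1},{"slide":[0,0,0],"angular":[0,0.11,0],"claw":0.1},{"slide":[0,0,0],"angular":[0,0.11,0],"claw":0.1},{"slide":[0,0,0],"angular":[0,0.11,0],"claw":0.1},{"slide":[0,0,0],"angular":[0,0.11,0.005],"claw":0.1},{"slide":[0,0,0],"angular":[0,0.105,0.005],"claw":0.1},{"slide":[0,0,0],"angular":[0,0,0],"claw":0.1},{"slide":[0,0,0],"angular":[0,0,0],"claw":0.1}]' | head -3
python3 -m creep '[{"slide":[0.1,0,2],"angular":[0,0,0],"claw":0.1},{"slide":[0.1,0,3],"angular":[0,0,0],"claw":0.1},{"slide":[0.2,0,3.5],"angular":[0,0,0],"claw":0.1},{"slide":[0.1,0,3.5],"angular":[0,0,0],"claw":0.1},{"slide":[0.1,0,3],"angular":[0,0,0],"claw":0.1},{"slide":[0,0,2.5],"angular":[0,0,0],"claw":0.1},{"slide":[0,0,1.5],"angular":[0,0,0],"claw":0.1},{"slide":[0,0,0],"angular":[0,0,0],"claw":0.1},{"slide":[0,0,0],"angular":[0,0,0],"claw":0.1}]' | head -3
python3 - <<'E'
from h import *
y=-.08; goal([.6623,-.1897,.0498],y,np.radians(50),y)
cv2.imwrite('pics/w9.png',np.hstack([viewer.snapshot('wrist')[100:480,180:480],cv2.resize(viewer.snapshot('scene')[200:400,60:310],None,fx=1.9,fy=1.9)]))
E
```

```text
t: 11.65
tcp_pos: [0.5016, -0.1659, 0.1928]
tool_rot: [0.952, -0.029, 0.305, -0.012]
t: 12.4
tcp_pos: [0.6191, -0.1646, 0.0424]
tool_rot: [0.952, -0.027, 0.306, -0.012]
t 12.4 tcp [ 0.6191 -0.1646  0.0424] gap 0.693 F [-0.4  0.3  0.1] grip 32.8
slide(now) [4.09 2.29 1.9 ] rotvec [-0.053  0.253  0.001] slide after rot [3.47 2.16 2.98] q [-0.61  0.74  1.99  1.88  0.36 -0.79]
```

View pics/w9.png

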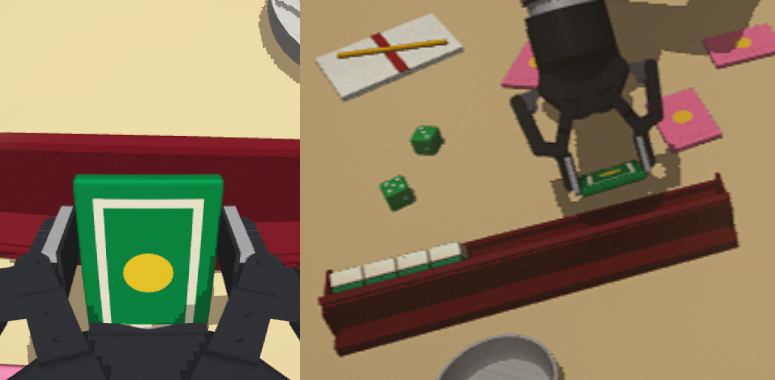

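The wrist came near its singular pose (joint 5 at about 0.36) and the tilt stopped at about 36°, with the plaque still short of the ledge. I'll raise it a little and finish the tilt slowly.

```bash
python3 -m creep '[{"slide":[1.2,0,-1.6],"angular":[0,0,0],"claw":0.1},{"slide":[1.2,0,-1.6],"angular":[0,0,0],"claw":0.1},{"slide":[0,0,0],"angular":[-0.006,0.03,0],"claw":0.1},{"slide":[0,0,0],"angular":[-0.006,0.03,0],"claw":0.1},{"slide":[0,0,0],"angular":[-0.006,0.03,0],"claw":0.1},{"slide":[0,0,0],"angular":[-0.006,0.03,0],"claw":0.1},{"slide":[0,0,0],"angular":[-0.006,0.03,0],"claw":0.1},{"slide":[0,0,0],"angular":[-0.006,0.03,0],"claw":0.1},{"slide":[0,0,0],"angular":[-0.006,0.03,0],"claw":0.1},{"slide":[0,0,0],"angular":[-0.006,0.03,0],"claw":0.1}]' | head -3
python3 - <<'E'
from h import *
y=-.08; goal([.6623,-.1897,.0498],y,np.radians(50),y)
s=manip.sense(); print('foot',s['tcp_pos']+R.from_quat(s['tool_rot']).apply([-.0658,0,-.029]))
E
```

```text
t: 13.33
tcp_pos: [0.6193, -0.1669, 0.085]
tool_rot: [0.907, -0.036, 0.419, 0.016]
t 13.33 tcp [ 0.6193 -0.1669  0.085 ] gap 0.687 F [ 0.1  0.3 -0.8] grip 32.8
slide(now) [0.23 1.94 5.68] rotvec [-0.003  0.008  0.   ] slide after rot [0.18 1.93 5.69] q [-0.65  0.76  2.14  2.41  0.67 -1.35]
foot [ 0.55468492 -0.16182407  0.05373648]
```

```bash
python3 -m creep '[{"slide":[0.2,1.0,0.5],"angular":[0,0,0],"claw":0.1},{"slide":[0.2,0.93,1],"angular":[0,0,0],"claw":0.1},{"slide":[0,0,1.5],"angular":[0,0,0],"claw":0.1},{"slide":[0,0,1.5],"angular":[0,0,0],"claw":0.1},{"slide":[0,0,0.8],"angular":[0,0,0],"claw":0.1},{"slide":[0,0,0.4],"angular":[0,0,0],"claw":0.1},{"slide":[0,0,0],"angular":[0,0,0],"claw":0.1},{"slide":[0,0,0],"angular":[0,0,0],"claw":0.1}]' | grep -E "t:|pos|force"
python3 - <<'E'
from h import *
y=-.08; goal([.6623,-.1897,.0498],y,np.radians(50),y)
s=manip.sense(); print('foot',s['tcp_pos']+R.from_quat(s['tool_rot']).apply([-.0658,0,-.029]))
E
```

```text
t: 14.0
tcp_pos: [0.6632, -0.1888, 0.0493]
tool_rot: [0.908, -0.035, 0.417, 0.015]
force: [-0.4, -0.3, 0.5]
gripper_force: 32.8
t 14.0 tcp [ 0.6632 -0.1888  0.0493] gap 0.688 F [-0.4 -0.3  0.5] grip 32.8
slide(now) [-0.02  0.1  -0.1 ] rotvec [-0.004  0.012 -0.   ] slide after rot [-0.02  0.1  -0.1 ] q [-0.63  0.84  2.01  2.39  0.63 -1.31]
foot [ 0.59854964 -0.18375543  0.01831994]
```

```bash
for i in 1; do python3 -m creep '[{"slide":[-0.15,0,0.13],"angular":[0,0,0],"claw":0.1},{"slide":[0,0,0],"angular":[0,0,0],"claw":0.1}]' | grep -E "pos|  *force|^force"; done
python3 -m creep '[{"slide":[-0.15,0,0.13],"angular":[0,0,0],"claw":0.1},{"slide":[0,0,0],"angular":[0,0,0],"claw":0.1}]' | grep -E "pos|^force"
python3 -m creep '[{"slide":[-0.1,0,0.08],"angular":[0,0,0],"claw":0.1},{"slide":[0,0,0],"angular":[0,0,0],"claw":0.1}]' | grep -E "pos|^force"
python3 -c "
from h import *
cv2.imwrite('pics/w10.png',np.hstack([viewer.snapshot('wrist')[80:460,180:480],cv2.resize(viewer.snapshot('scene')[200:400,60:310],None,fx=1.9,fy=1.9)]))"
```

```text
tcp_pos: [0.6631, -0.1889, 0.0469]
force: [-0.0, -0.5, -0.7]
tcp_pos: [0.6634, -0.1891, 0.0448]
force: [-0.2, 0.7, -0.8]
tcp_pos: [0.6641, -0.1891, 0.0442]
force: [-0.1, 1.2, 2.6]
```

Contact: the foot is on the ledge. Now I release and back off along the tool axis.

```bash
python3 -m creep '[{"slide":[0,0,0],"angular":[0,0,0],"claw":0.5},{"slide":[0,0,0],"angular":[0,0,0],"claw":0.7},{"slide":[0,0,0],"angular":[0,0,0],"claw":0.85},{"slide":[0,0,0],"angular":[0,0,0],"claw":0.85},{"slide":[0,0,-0.5],"angular":[0,0,0],"claw":0.85},{"slide":[0,0,-1.5],"angular":[0,0,0],"claw":0.85},{"slide":[0,0,-2.5],"angular":[0,0,0],"claw":0.85},{"slide":[0,0,-3],"angular":[0,0,0],"claw":0.85},{"slide":[0,0,-3],"angular":[0,0,0],"claw":0.85},{"slide":[0,0,-2],"angular":[0,0,0],"claw":0.85}]' | grep -E "t:|pos|orce|gap"
python3 -m creep '[{"slide":[0,0,0],"angular":[0,0,0],"claw":0.85},{"slide":[0,0,0],"angular":[0,0,0],"claw":0.85}]' | grep -E "t:|pos|orce|gap"
python3 - <<'E'
from h import *
import pickle
s=manip.sense();im=viewer.snapshot('wrist');cv2.imwrite('pics/w11.png',im);sc=viewer.snapshot('scene');cv2.imwrite('pics/s11.png',sc);pickle.dump(s,open('w11.pkl','wb'))
for n,i in(('wrist',im),('scene',sc)):
    m=cv2.morphologyEx(mask(i,(50,100,30),(90,255,255)),cv2.MORPH_CLOSE,np.ones((5,5)))
    for c in blobs(m,150)[:5]: print(n,c[:,0].mean(0).round(),cv2.contourArea(c),cv2.approxPolyDP(c,6 if n=='wrist' else 3,True)[:,0].tolist())
E
```

```text
t: 15.43
tcp_pos: [0.5669, -0.181, 0.1259]
tool_rot: [0.908, -0.036, 0.417, 0.014]
force: [1.0, 0.1, 1.0]
finger_gap: 0.926
gripper_force: 0.0
t: 15.6
tcp_pos: [0.5687, -0.1825, 0.1258]
tool_rot: [0.908, -0.036, 0.417, 0.015]
force: [1.0, 0.4, 0.2]
finger_gap: 0.928
gripper_force: 0.0
wrist [327. 259.] 8702.5 [[287, 205], [290, 315], [363, 316], [367, 206]]
wrist [518. 270.] 346.0 [[583, 264], [481, 265], [474, 303], [484, 267]]
scene [448.  30.] 1595.5 [[479, 0], [448, 0], [450, 23], [445, 22], [442, 0], [436, 0], [436, 16], [430, 14], [431, 53], [437, 70], [438, 65], [443, 66], [443, 80], [447, 40], [456, 39], [458, 47], [464, 26], [460, 24], [461, 15], [474, 13]]
scene [500. 339.] 387.0 [[544, 323], [530, 329], [525, 324], [463, 348], [468, 354], [460, 355]]
scene [498.   7.] 264.5 [[487, 0], [482, 14], [505, 9], [506, 18], [512, 0]]
scene [111. 301.] 174.5 [[114, 293], [102, 297], [109, 310], [119, 305]]
scene [126. 273.] 166.5 [[123, 266], [118, 273], [122, 280], [129, 281], [134, 274], [132, 267]]
```

```bash
python3 - <<'E'
from h import *
import pickle
s=pickle.load(open('w11.pkl','rb')); im=cv2.imread('pics/w11.png')
d=[c for c in blobs(mask(im,(18,120,80),(32,255,255)),150) if abs(c[:,0].mean(0)[0]-327)<30]
for c in d: print('disc',cv2.minEnclosingCircle(c),cv2.contourArea(c))
px=[(287,205),(367,206),(290,315),(363,316)]
o,v=ray('wrist',px,s)
for i,j in((0,1),(2,3)):
    t=.06/np.linalg.norm(v[i]-v[j]); print((o+t*v[i]).round(4),(o+t*v[j]).round(4))
ux=np.array([np.cos(-.08),np.sin(-.08),0]); E=np.array([.6335,-.1875,.055])
for th in(35,38,41,44,46):
    a=np.radians(th); al=np.sin(a)*ux+[0,0,np.cos(a)]; nb=-np.cos(a)*ux+[0,0,np.sin(a)]
    k=.041/np.cos(a); B=E-k*al
    P=[B+.09*al,B+.09*al+.008*nb,B+.045*al+.008*nb,B+.008*nb]
    print(th,'free',round(90-k*1000),'B',B.round(4),proj('wrist',P,s)[:,1].round(1).tolist())
E
```

```text
disc ((326.6216125488281, 265.3243103027344), 14.625329971313477) 596.0
[ 0.6631 -0.1595  0.0754] [ 0.6579 -0.2193  0.0747]
[ 0.6001 -0.154   0.0102] [ 0.5947 -0.2138  0.0096]
35 free 40 B [ 0.6049 -0.1852  0.014 ] [199.5, 203.0, 261.0, 311.0]
38 free 38 B [ 0.6016 -0.1849  0.014 ] [201.4, 204.3, 263.0, 314.4]
41 free 36 B [ 0.598  -0.1847  0.014 ] [203.8, 206.2, 265.6, 318.3]
44 free 33 B [ 0.594  -0.1843  0.014 ] [206.9, 208.8, 268.7, 322.5]
46 free 31 B [ 0.5912 -0.1841  0.014 ] [209.4, 211.0, 271.1, 325.6]
```

The plaque leans at about 40°: the disc is at (327,265) and the top edge at row 205, matching the predicted geometry. I raise the arm, bring the tool upright and yaw it by +90°.

```bash
python3 -m creep '[{"slide":[2.0,0,-3],"angular":[0,0,0],"claw":0.5},{"slide":[2.5,0,-3],"angular":[0,0,0],"claw":0.2},{"slide":[2.5,0,-3],"angular":[0,0,0],"claw":-0.2},{"slide":[2,0,-2],"angular":[0,-0.08,0],"claw":-0.2},{"slide":[0,0,0],"angular":[0,-0.08,0],"claw":-0.2},{"slide":[0,0,0],"angular":[0,-0.08,0],"claw":-0.2},{"slide":[0,0,0],"angular":[0,-0.08,0],"claw":-0.2},{"slide":[0,0,0],"angular":[0,-0.08,0],"claw":-0.2},{"slide":[0,0,0],"angular":[0,-0.08,0],"claw":-0.2},{"slide":[0,0,0],"angular":[0,-0.08,0],"claw":-0.2}]' | grep -E "t:|pos|rot"
python3 -m creep '[{"slide":[0,0,0],"angular":[0,-0.08,0],"claw":-0.2},{"slide":[0,0,0],"angular":[0,-0.08,0],"claw":-0.2},{"slide":[0,0,0],"angular":[0,-0.08,0],"claw":-0.2},{"slide":[0,0,0],"angular":[0,-0.08,0],"claw":-0.2},{"slide":[0,0,0],"angular":[0,0,0],"claw":-0.2},{"slide":[0,0,0],"angular":[0,0,0],"claw":-0.2}]' | grep -E "t:|pos|rot"
python3 -c "
from h import *
goal([.62,-.187,.25],-.08+np.pi/2)"
```

```text
t: 16.53
tcp_pos: [0.5523, -0.1672, 0.2298]
tool_rot: [0.966, -0.026, 0.256, -0.013]
t: 17.03
tcp_pos: [0.5536, -0.1671, 0.2298]
tool_rot: [0.994, -0.022, 0.102, -0.017]
t 17.03 tcp [ 0.5536 -0.1671  0.2298] gap 0.396 F [-1.1 -0.8  0.4] grip 0.0
slide(now) [ 6.99  1.64 -0.68] rotvec [ 0.125 -0.192 -1.53 ] slide after rot [-1.46  6.77 -2.02] q [-0.56  0.36  1.68  0.17  0.95  0.97]
```

```bash
python3 -c "
from h import *
goal([.687,-.192,.135],-.08+np.pi/2,-.707,-.08)"
```

```text
t 17.03 tcp [ 0.5536 -0.1671  0.2298] gap 0.396 F [-1.1 -0.8  0.4] grip 0.0
slide(now) [11.25  2.31 11.92] rotvec [ 0.682 -0.727 -1.403] slide after rot [-1.42 16.42 -1.55] q [-0.56  0.36  1.68  0.17  0.95  0.97]
```

```bash
python3 -m creep '[{"slide":[0,0,0],"angular":[0.0455,-0.0485,-0.0935],"claw":-0.25},{"slide":[0,0,0],"angular":[0.0455,-0.0485,-0.0935],"claw":-0.25},{"slide":[0,0,0],"angular":[0.0455,-0.0485,-0.0935],"claw":-0.25},{"slide":[0,0,0],"angular":[0.0455,-0.0485,-0.0935],"claw":-0.25},{"slide":[0,0,0],"angular":[0.0455,-0.0485,-0.0935],"claw":-0.25},{"slide":[0,0,0],"angular":[0.0455,-0.0485,-0.0935],"claw":-0.25},{"slide":[0,0,0],"angular":[0.0455,-0.0485,-0.0935],"claw":-0.25},{"slide":[0,0,0],"angular":[0.0455,-0.0485,-0.0935],"claw":-0.25}]' | grep -E "t:|pos|rot"
python3 -m creep '[{"slide":[0,0,0],"angular":[0.0455,-0.0485,-0.0935],"claw":-0.25},{"slide":[0,0,0],"angular":[0.0455,-0.0485,-0.0935],"claw":-0.25},{"slide":[0,0,0],"angular":[0.0455,-0.0485,-0.0935],"claw":-0.25},{"slide":[0,0,0],"angular":[0.0455,-0.0485,-0.0935],"claw":-0.25},{"slide":[0,0,0],"angular":[0.0455,-0.0485,-0.0935],"claw":-0.25},{"slide":[0,0,0],"angular":[0.0455,-0.0485,-0.0935],"claw":-0.25},{"slide":[0,0,0],"angular":[0.0455,-0.0485,-0.0935],"claw":-0.25},{"slide":[0,0,0],"angular":[0,0,0],"claw":-0.25},{"slide":[0,0,0],"angular":[0,0,0],"claw":-0.25}]' | grep -E "t:|pos|rot"
python3 -c "
from h import *
goal([.687,-.192,.135],-.08+np.pi/2,-.707,-.08)"
```

```text
t: 17.7
tcp_pos: [0.5512, -0.1675, 0.2297]
tool_rot: [0.915, 0.361, -0.086, -0.16]
t: 18.45
tcp_pos: [0.5515, -0.1667, 0.229]
tool_rot: [0.69, 0.635, -0.235, -0.256]
t 18.45 tcp [ 0.5515 -0.1667  0.229 ] gap 0.375 F [-0.3 -0.3  0.4] grip 0.0
slide(now) [-1.4  16.52 -1.81] rotvec [-0.003 -0.003 -0.002] slide after rot [-1.44 16.52 -1.76] q [-0.38  0.81  1.02 -0.21  2.   -0.32]
```

```bash
python3 -m creep '[{"slide":[-0.28,3.3,-0.5],"angular":[0,0,0],"claw":-0.25},{"slide":[-0.28,3.3,-0.5],"angular":[0,0,0],"claw":-0.25},{"slide":[-0.28,3.3,-0.4],"angular":[0,0,0],"claw":-0.25},{"slide":[-0.28,3.3,-0.3],"angular":[0,0,0],"claw":-0.25},{"slide":[-0.28,3.3,-0.1],"angular":[0,0,0],"claw":-0.25},{"slide":[0,0,0],"angular":[0,0,0],"claw":-0.25},{"slide":[0,0,0],"angular":[0,0,0],"claw":-0.25}]' | grep -E "t:|pos|rot"
python3 - <<'E'
from h import *
import pickle
goal([.6219,-.187,.048],-.08+np.pi/2,-.707,-.08)
s=manip.sense();im=viewer.snapshot('wrist');cv2.imwrite('pics/w12b.png',im);pickle.dump(s,open('w12b.pkl','wb'))
m=cv2.morphologyEx(mask(im,(50,100,30),(90,255,255)),cv2.MORPH_CLOSE,np.ones((5,5)))
for c in blobs(m,300)[:4]: print(c[:,0].mean(0).round(),cv2.contourArea(c),cv2.approxPolyDP(c,5,True)[:,0].tolist())
ux=np.array([np.cos(-.08),np.sin(-.08),0]);uy=np.array([.08,.9968,0]);B=np.array([.5985,-.1850,.014])
a=np.radians(40.5);al=np.sin(a)*ux+[0,0,np.cos(a)]; nb=-np.cos(a)*ux+[0,0,np.sin(a)]
P=[B+k*al+h*nb+w*uy for k in(.09,.04) for h in(0,.008) for w in(.03,-.03)]
print(proj('wrist',P,s).round().tolist())
E
```

```text
t: 19.03
tcp_pos: [0.686, -0.1937, 0.1323]
tool_rot: [0.69, 0.634, -0.236, -0.258]
t 19.03 tcp [ 0.686  -0.1937  0.1323] gap 0.377 F [-0.8  0.9  0.5] grip 0.0
slide(now) [ 0.11  0.66 10.59] rotvec [-0.008 -0.005 -0.004] slide after rot [ 0.16  0.58 10.59] q [-0.35  1.14  0.52 -0.21  2.17 -0.33]
[340. 238.] 1331.0 [[338, 183], [332, 185], [335, 289], [345, 291], [347, 206]]
[233. 309.] 367.0 [[235, 297], [223, 303], [229, 321], [243, 313]]
[339. 385.] 363.5 [[342, 342], [336, 428]]
[[346.0, 206.0], [345.0, 294.0], [333.0, 206.0], [333.0, 294.0], [343.0, 191.0], [343.0, 266.0], [333.0, 191.0], [333.0, 266.0]]
```

The predicted and observed plaque top edges agree within about 2 px. I descend along the plaque plane.

```bash
python3 -m creep '[{"slide":[0.07,0.31,1],"angular":[-0.004,-0.002,-0.002],"claw":-0.25},{"slide":[0.06,0.31,2],"angular":[-0.004,-0.002,-0.002],"claw":-0.25},{"slide":[0,0,2],"angular":[0,0,0],"claw":-0.25},{"slide":[0,0,2],"angular":[0,0,0],"claw":-0.25},{"slide":[0,0,1],"angular":[0,0,0],"claw":-0.25},{"slide":[0,0,0],"angular":[0,0,0],"claw":-0.25},{"slide":[0,0,0],"angular":[0,0,0],"claw":-0.25}]' | grep -E "t:|pos|rot|force"
python3 - <<'E'
from h import *
import pickle
goal([.6219,-.187,.048],-.08+np.pi/2,-.707,-.08)
s=manip.sense();im=viewer.snapshot('wrist');cv2.imwrite('pics/w13.png',im);pickle.dump(s,open('w13.pkl','wb'))
m=cv2.morphologyEx(mask(im,(50,100,30),(90,255,255)),cv2.MORPH_CLOSE,np.ones((5,5)))
for c in blobs(m,300)[:2]: print(c[:,0].mean(0).round(),cv2.contourArea(c),cv2.approxPolyDP(c,5,True)[:,0].tolist())
ux=np.array([np.cos(-.08),np.sin(-.08),0]);uy=np.array([.08,.9968,0]);B=np.array([.5985,-.1850,.014])
a=np.radians(40.5);al=np.sin(a)*ux+[0,0,np.cos(a)]; nb=-np.cos(a)*ux+[0,0,np.sin(a)]
P=[B+k*al+h*nb+w*uy for k in(.09,) for h in(0,.008) for w in(.03,-.03)]
print(proj('wrist',P,s).round().tolist())
g=cv2.cvtColor(im,cv2.COLOR_BGR2GRAY)[318]; print(g[230:430:4].tolist())
E
```

```text
t: 19.67
tcp_pos: [0.641, -0.1889, 0.0755]
tool_rot: [0.691, 0.638, -0.233, -0.25]
force: [0.6, -0.2, 0.8]
gripper_force: 0.0
t 19.67 tcp [ 0.641  -0.1889  0.0755] gap 0.377 F [ 0.6 -0.2  0.8] grip 0.0
slide(now) [0.04 0.29 3.34] rotvec [ 0.01   0.002 -0.001] slide after rot [0.03 0.33 3.34] q [-0.36  1.09  0.77 -0.2   1.95 -0.29]
[338. 280.] 2652.0 [[330, 202], [332, 353], [345, 356], [350, 249], [338, 204]]
[213. 337.] 464.0 [[217, 324], [202, 330], [210, 351], [225, 344]]
[[348.0, 247.0], [345.0, 359.0], [329.0, 247.0], [329.0, 360.0]]
[228, 229, 229, 229, 229, 229, 229, 48, 36, 37, 82, 101, 101, 94, 32, 29, 229, 229, 229, 229, 229, 206, 62, 41, 51, 132, 69, 69, 67, 64, 42, 43, 56, 40, 33, 32, 95, 101, 102, 78, 36, 36, 38, 61, 62, 58, 38, 147, 229, 228]
```

```bash
python3 -m creep '[{"slide":[0,0.15,0.8],"angular":[0.005,0,0],"claw":-0.25},{"slide":[0,0.15,0.8],"angular":[0.005,0,0],"claw":-0.25},{"slide":[0,0,0.8],"angular":[0,0,0],"claw":-0.25},{"slide":[0,0,0],"angular":[0,0,0],"claw":-0.25}]' | grep -E "t:|pos|rot|force"
python3 -m creep '[{"slide":[0,0,0.5],"angular":[0,0,0],"claw":-0.25},{"slide":[0,0,0.4],"angular":[0,0,0],"claw":-0.25},{"slide":[0,0,0],"angular":[0,0,0],"claw":-0.25}]' | grep -E "t:|pos|rot|force"
python3 -c "
from h import *
goal([.6219,-.187,.048],-.08+np.pi/2,-.707,-.08)"
```

```text
t: 20.05
tcp_pos: [0.6257, -0.1867, 0.0498]
tool_rot: [0.688, 0.636, -0.238, -0.257]
force: [0.5, 0.1, 0.1]
gripper_force: 0.0
t: 20.3
tcp_pos: [0.621, -0.1866, 0.0441]
tool_rot: [0.688, 0.636, -0.237, -0.256]
force: [-0.3, 0.5, -0.4]
gripper_force: 0.0
t 20.3 tcp [ 0.621  -0.1866  0.0441] gap 0.375 F [-0.3  0.5 -0.4] grip 0.0
slide(now) [-0.03 -0.19 -0.36] rotvec [-0.005  0.002  0.001] slide after rot [-0.03 -0.18 -0.36] q [-0.37  1.11  0.84 -0.2   1.88 -0.28]
```

```bash
python3 -m creep '[{"slide":[0,-0.15,-0.2],"angular":[0,0,0],"claw":-0.4},{"slide":[0,0,0],"angular":[0,0,0],"claw":-0.6},{"slide":[0,0,0],"angular":[0,0,0],"claw":-0.75},{"slide":[0,0,0],"angular":[0,0,0],"claw":-1},{"slide":[0,0,0],"angular":[0,0,0],"claw":-1},{"slide":[0,0,0],"angular":[0,0,0],"claw":-1},{"slide":[0,0,0],"angular":[0,0,0],"claw":-1}]' 40
python3 -m creep '[{"slide":[0,0,-0.5],"angular":[0,0,0],"claw":-1},{"slide":[0,0,-1],"angular":[0,0,0],"claw":-1},{"slide":[0,0,-2],"angular":[0,0,0],"claw":-1},{"slide":[0,0,-3],"angular":[0,0,0],"claw":-1},{"slide":[0,0,-3],"angular":[0,0,0],"claw":-1},{"slide":[0,0,-3],"angular":[0,0,0],"claw":-1},{"slide":[0,0,0],"angular":[0,0,0],"claw":-1},{"slide":[0,0,0],"angular":[0,0,0],"claw":-1}]'
python3 - <<'E'
from h import *
goal([.54,.0,.26],-.073+np.pi)
s=manip.sense();im=viewer.snapshot('wrist');cv2.imwrite('pics/w14.png',im)
m=cv2.morphologyEx(mask(im,(50,100,30),(90,255,255)),cv2.MORPH_CLOSE,np.ones((5,5)))
for c in blobs(m,300)[:3]: print(c[:,0].mean(0).round(),cv2.contourArea(c),cv2.approxPolyDP(c,5,True)[:,0].tolist())
A=R.from_quat(s['tool_rot'])
for z in(-.049,-.053): print(proj('wrist',s['tcp_pos']+A.apply([(w,h,z+k) for k in(0,.09) for w in(.03,-.03) for h in(.004,-.004)]),s).round().tolist())
E
```

```text
t: 20.88
tcp_pos: [0.6226, -0.187, 0.0479]
tool_rot: [0.689, 0.637, -0.236, -0.254]
force: [1.7, -0.8, 3.1]
finger_gap: 0.082
gripper_force: 41.9
t: 21.55
tcp_pos: [0.7046, -0.1932, 0.143]
tool_rot: [0.689, 0.637, -0.236, -0.253]
force: [-0.4, 0.6, -1.4]
finger_gap: 0.086
gripper_force: 41.5
t 21.55 tcp [ 0.7046 -0.1932  0.143 ] gap 0.086 F [-0.4  0.6 -1.4] grip 41.5
slide(now) [ 17.96 -21.24   2.68] rotvec [-0.554 -0.552 -1.504] slide after rot [ 17.82  18.06 -11.7 ] q [-0.34  1.16  0.42 -0.22  2.23 -0.34]
[328. 320.] 3481.0 [[324, 215], [318, 390], [331, 425], [338, 270], [334, 218]]
[264. 338.] 359.0 [[272, 329], [252, 333], [257, 348], [276, 342]]
[229. 302.] 331.5 [[232, 290], [220, 295], [226, 313], [238, 308]]
[[342.0, 279.0], [319.0, 279.0], [340.0, 406.0], [321.0, 406.0], [337.0, 215.0], [323.0, 215.0], [336.0, 307.0], [323.0, 307.0]]
[[343.0, 284.0], [319.0, 284.0], [340.0, 412.0], [321.0, 412.0], [337.0, 217.0], [323.0, 217.0], [336.0, 310.0], [323.0, 310.0]]
```

Grip is good: an opening of about 7.3 mm at 41 N, with the plaque in hand. I raise it, turn upright and set the yaw to match the box.

```bash
python3 -m creep '[{"slide":[0,-2,-2],"angular":[0,0,0],"claw":-1},{"slide":[0,-2,-2],"angular":[0,0,0],"claw":-1},{"slide":[0,-2,-2],"angular":[0,0,0],"claw":-1},{"slide":[0,-1,-1],"angular":[-0.037,-0.037,-0.1003],"claw":-1},{"slide":[0,0,0],"angular":[-0.037,-0.037,-0.1003],"claw":-1},{"slide":[0,0,0],"angular":[-0.037,-0.037,-0.1003],"claw":-1},{"slide":[0,0,0],"angular":[-0.037,-0.037,-0.1003],"claw":-1},{"slide":[0,0,0],"angular":[-0.037,-0.037,-0.1003],"claw":-1},{"slide":[0,0,0],"angular":[-0.037,-0.037,-0.1003],"claw":-1},{"slide":[0,0,0],"angular":[-0.037,-0.037,-0.1003],"claw":-1}]' | grep -E "t:|pos|rot"
python3 -m creep '[{"slide":[0,0,0],"angular":[-0.037,-0.037,-0.1003],"claw":-1},{"slide":[0,0,0],"angular":[-0.037,-0.037,-0.1003],"claw":-1},{"slide":[0,0,0],"angular":[-0.037,-0.037,-0.1003],"claw":-1},{"slide":[0,0,0],"angular":[-0.037,-0.037,-0.1003],"claw":-1},{"slide":[0,0,0],"angular":[-0.037,-0.037,-0.1003],"claw":-1},{"slide":[0,0,0],"angular":[-0.037,-0.037,-0.1003],"claw":-1},{"slide":[0,0,0],"angular":[-0.037,-0.037,-0.1003],"claw":-1},{"slide":[0,0,0],"angular":[-0.037,-0.037,-0.1003],"claw":-1},{"slide":[0,0,0],"angular":[0,0,0],"claw":-1},{"slide":[0,0,0],"angular":[0,0,0],"claw":-1}]' | grep -E "t:|pos|rot|orce|gap"
python3 -c "
from h import *
goal([.55,.2246,.22],-.075+np.pi)"
```

```text
t: 22.43
tcp_pos: [0.6937, -0.1913, 0.2384]
tool_rot: [0.417, 0.886, -0.137, -0.151]
t: 23.27
tcp_pos: [0.6935, -0.1924, 0.2392]
tool_rot: [0.038, 0.999, 0.001, -0.003]
force: [0.3, -0.3, 0.4]
finger_gap: 0.084
gripper_force: 41.4
t 23.27 tcp [ 0.6935 -0.1924  0.2392] gap 0.084 F [ 0.3 -0.3  0.4] grip 41.4
slide(now) [17.48 40.47  2.09] rotvec [ 0.002 -0.006 -0.002] slide after rot [17.43 40.5   1.92] q [-0.43  0.64  1.12 -0.    1.39 -1.92]
```

```bash
python3 -m creep '[{"slide":[1.5,1.5,0],"angular":[0,-0.003,0],"claw":-1},{"slide":[1.5,2.5,0],"angular":[0,-0.003,0],"claw":-1},{"slide":[1.5,3,0],"angular":[0,0,0],"claw":-1},{"slide":[1.5,3,0],"angular":[0,0,0],"claw":-1},{"slide":[1.5,3,0],"angular":[0,0,0],"claw":-1},{"slide":[1.5,3,0],"angular":[0,0,0],"claw":-1},{"slide":[1.5,3,0],"angular":[0,0,0],"claw":-1},{"slide":[1.5,3,0],"angular":[0,0,0],"claw":-1},{"slide":[1.5,3,0],"angular":[0,0,0],"claw":-1},{"slide":[1.5,3,0],"angular":[0,0,0],"claw":-1}]' | grep -E "t:|pos|rot"
python3 -m creep '[{"slide":[1.4,3,0],"angular":[0,0,0],"claw":-1},{"slide":[1,3,0],"angular":[0,0,0],"claw":-1},{"slide":[0,2.5,0],"angular":[0,0,0],"claw":-1},{"slide":[0,2,0],"angular":[0,0,0],"claw":-1},{"slide":[0,1.5,0],"angular":[0,0,0],"claw":-1},{"slide":[0,0.5,0],"angular":[0,0,0],"claw":-1},{"slide":[0,0,0],"angular":[0,0,0],"claw":-1},{"slide":[0,0,0],"angular":[0,0,0],"claw":-1}]' | grep -E "t:|pos|rot|orce|gap"
python3 - <<'E'
from h import *
import pickle
goal([.55,.2246,.17],-.075+np.pi)
s=manip.sense();im=viewer.snapshot('wrist');cv2.imwrite('pics/w15.png',im);pickle.dump(s,open('w15.pkl','wb'))
for n,lo,hi in(('green',(50,100,30),(90,255,255)),('yel',(20,130,60),(32,255,255)),('blue',(108,130,40),(125,255,255)),('red',(0,170,60),(6,255,255))):
  for c in blobs(mask(im,lo,hi),120)[:4]: print(n,c[:,0].mean(0).round(),cv2.contourArea(c),cv2.approxPolyDP(c,4,True)[:,0].tolist())
A=R.from_quat(s['tool_rot'])
print(proj('wrist',s['tcp_pos']+A.apply([(w,h,-.049+k) for k in(0,.09) for w in(.03,-.03) for h in(.004,-.004)]),s).round().tolist())
E
```

```text
t: 24.1
tcp_pos: [0.565, 0.0997, 0.2396]
tool_rot: [0.037, 0.999, -0.0, 0.001]
t: 24.77
tcp_pos: [0.5511, 0.224, 0.2398]
tool_rot: [0.036, 0.999, -0.0, 0.002]
force: [0.3, 0.1, 0.1]
finger_gap: 0.083
gripper_force: 41.4
t 24.77 tcp [0.5511 0.224  0.2398] gap 0.083 F [0.3 0.1 0.1] grip 41.4
slide(now) [0.13 0.06 6.97] rotvec [-0.001  0.003  0.003] slide after rot [0.11 0.06 6.98] q [ 0.2   0.45  1.47 -0.    1.21 -1.3 ]
green [328. 312.] 3422.0 [[324, 214], [317, 278], [319, 384], [313, 395], [334, 401], [342, 394], [337, 393], [334, 217]]
green [506. 194.] 1201.0 [[511, 167], [489, 181], [485, 203], [491, 216], [512, 230], [505, 216], [507, 197], [519, 180], [535, 174]]
green [331. 163.] 305.0 [[320, 158], [321, 171], [340, 171], [340, 155]]
yel [294. 199.] 1342.0 [[284, 155], [284, 171], [295, 172], [285, 187], [286, 251], [294, 253], [301, 228], [301, 186], [296, 207], [294, 194], [304, 156]]
yel [162.  55.] 211.0 [[165, 46], [154, 53], [158, 63], [170, 55]]
yel [ 92. 157.] 148.5 [[92, 149], [86, 153], [90, 165], [98, 159]]
blue [366. 200.] 1146.0 [[356, 156], [367, 196], [364, 203], [359, 188], [363, 250], [372, 253], [375, 189], [363, 173], [376, 171], [376, 156]]
red [314. 106.] 5354.0 [[269, 77], [272, 138], [356, 137], [357, 76]]
red [626. 120.] 3082.5 [[614, 55], [612, 179], [630, 183], [639, 180], [639, 62]]
red [251. 221.] 490.0 [[248, 187], [249, 250], [256, 252], [254, 191]]
red [259. 163.] 257.5 [[249, 156], [250, 171], [269, 170], [268, 156]]
[[340.0, 282.0], [317.0, 282.0], [338.0, 407.0], [319.0, 407.0], [335.0, 217.0], [322.0, 217.0], [335.0, 308.0], [322.0, 308.0]]
```

```bash
python3 - <<'E'
from h import *
import pickle
s=pickle.load(open('w15.pkl','rb'))
t=onz('wrist',[(366,163.5),(330.5,163.5),(294,163.8),(259,163.2)],.054,s);print(t.round(4).tolist())
ax=np.polyfit([51,17,-17,-51],t[:,:2]*1000,1);print(ax.round(3).tolist())
# rows of tab: front rim edge; plaque edges near camera at top
print('plq top front corners', onz('wrist',[(359,188),(375,189),(286,187),(301,186),(248,187),(254,191)],.104,s).round(4).tolist())
print('plq top rear', onz('wrist',[(363,250),(372,253),(286,251),(294,253),(249,250),(256,252)],.104,s).round(4).tolist())
print('pedal out',onz('wrist',[(269,77),(357,76)],.035,s).round(4).tolist())
E
```

```text
[[0.5094, 0.2628, 0.054], [0.5072, 0.2291, 0.054], [0.5048, 0.1944, 0.054], [0.5011, 0.1607, 0.054]]
[[0.08, 1.003], [505.623, 211.743]]
plq top front corners [[0.5234, 0.2513, 0.104], [0.525, 0.2646, 0.104], [0.5181, 0.191, 0.104], [0.5183, 0.2035, 0.104], [0.5152, 0.1589, 0.104], [0.5191, 0.1636, 0.104]]
plq top rear [[0.5782, 0.2522, 0.104], [0.5815, 0.26, 0.104], [0.5743, 0.1852, 0.104], [0.5766, 0.192, 0.104], [0.5711, 0.1523, 0.104], [0.5734, 0.1584, 0.104]]
pedal out [[0.4169, 0.175, 0.035], [0.4231, 0.2611, 0.035]]
```

```bash
python3 -m creep '[{"slide":[0.12,0.11,0],"angular":[0,0,0],"claw":-1},{"slide":[0,0,2.5],"angular":[0,0,0],"claw":-1},{"slide":[0,0,3],"angular":[0,0,0],"claw":-1},{"slide":[0,0,3],"angular":[0,0,0],"claw":-1},{"slide":[0,0,2.5],"angular":[0,0,0],"claw":-1},{"slide":[0,0,1.5],"angular":[0,0,0],"claw":-1},{"slide":[0,0,0.5],"angular":[0,0,0],"claw":-1},{"slide":[0,0,0],"angular":[0,0,0],"claw":-1},{"slide":[0,0,0],"angular":[0,0,0],"claw":-1}]' | grep -E "t:|pos|rot|orce|gap"
python3 - <<'E'
from h import *
goal([.55,.2252,.06],-.078+np.pi)
s=manip.sense();im=viewer.snapshot('wrist');cv2.imwrite('pics/w16.png',im)
for n,lo,hi in(('green',(50,100,30),(90,255,255)),('yel',(20,130,60),(32,255,255)),('blue',(108,130,40),(125,255,255))):
  for c in blobs(mask(im,lo,hi),200)[:4]: print(n,c[:,0].mean(0).round(),cv2.contourArea(c),cv2.approxPolyDP(c,4,True)[:,0].tolist())
E
```

```text
t: 25.57
tcp_pos: [0.5518, 0.225, 0.1111]
tool_rot: [0.037, 0.999, 0.0, 0.003]
force: [0.2, -0.4, 0.3]
finger_gap: 0.079
gripper_force: 41.5
t 25.57 tcp [0.5518 0.225  0.1111] gap 0.079 F [ 0.2 -0.4  0.3] grip 41.5
slide(now) [0.21 0.   5.11] rotvec [0.001 0.006 0.005] slide after rot [0.19 0.01 5.11] q [ 0.2   0.61  1.6  -0.    0.93 -1.3 ]
green [328. 308.] 3510.0 [[324, 214], [317, 274], [321, 401], [334, 401], [339, 274], [334, 216]]
green [578. 230.] 3390.5 [[574, 189], [549, 209], [543, 243], [551, 257], [587, 284], [581, 271], [584, 240], [601, 214], [623, 205]]
green [330. 186.] 781.0 [[313, 176], [313, 198], [346, 197], [345, 173]]
yel [273. 256.] 3523.0 [[274, 172], [257, 174], [258, 198], [275, 200], [255, 232], [264, 332], [274, 330], [287, 278], [282, 281], [284, 221], [273, 252], [276, 305], [284, 286], [277, 312], [273, 301], [271, 241], [285, 211], [284, 200], [290, 198], [290, 176]]
yel [97. 34.] 373.0 [[102, 22], [88, 31], [92, 46], [106, 37]]
yel [ 20. 175.] 219.0 [[17, 165], [13, 178], [22, 186], [26, 173]]
blue [388. 244.] 2801.5 [[369, 174], [368, 198], [378, 200], [373, 213], [388, 243], [380, 319], [383, 331], [392, 333], [404, 235], [378, 200], [400, 199], [401, 175]]
blue [377. 261.] 576.0 [[373, 221], [371, 270], [380, 301], [384, 247]]
```

The plaque's foot (columns 324–334) is lined up with the green tab (313–346). I lower it into the slot, watching the force.

```bash
python3 -m creep '[{"slide":[0.2,0,0.7],"angular":[0,0.003,0.002],"claw":-1},{"slide":[0,0,0.7],"angular":[0,0.003,0.002],"claw":-1},{"slide":[0,0,0.7],"angular":[0,0,0],"claw":-1},{"slide":[0,0,0.5],"angular":[0,0,0],"claw":-1},{"slide":[0,0,0],"angular":[0,0,0],"claw":-1}]' | grep -E "pos|orce|gap"
python3 -m creep '[{"slide":[0,0,0.7],"angular":[0,0,0],"claw":-1},{"slide":[0,0,0.7],"angular":[0,0,0],"claw":-1},{"slide":[0,0,0],"angular":[0,0,0],"claw":-1}]' | grep -E "pos|orce|gap"
```

```text
tcp_pos: [0.5481, 0.2253, 0.083]
force: [0.6, -0.1, -0.6]
finger_gap: 0.083
gripper_force: 41.5
tcp_pos: [0.5481, 0.2254, 0.0689]
force: [0.1, 0.9, -0.5]
finger_gap: 0.086
gripper_force: 41.5
```

Below the rim with no contact force. Continue to the floor.

```bash
python3 -m creep '[{"slide":[0,0,0.5],"angular":[0,0,0],"claw":-1},{"slide":[0,0,0.4],"angular":[0,0,0],"claw":-1},{"slide":[0,0,0],"angular":[0,0,0],"claw":-1}]' | grep -E "pos|orce|gap"
python3 -m creep '[{"slide":[0,0,0.2],"angular":[0,0,0],"claw":-1},{"slide":[0,0,0],"angular":[0,0,0],"claw":-1}]' | grep -E "pos|^force"
python3 -m creep '[{"slide":[0,0,0.2],"angular":[0,0,0],"claw":-1},{"slide":[0,0,0],"angular":[0,0,0],"claw":-1}]' | grep -E "pos|^force"
```

```text
tcp_pos: [0.5485, 0.2254, 0.0605]
force: [-0.1, 0.4, -0.6]
finger_gap: 0.085
gripper_force: 41.5
tcp_pos: [0.549, 0.2256, 0.0592]
force: [-0.1, 1.0, -0.4]
tcp_pos: [0.5491, 0.2255, 0.0573]
force: [-0.1, 0.0, -0.9]
```

```bash
python3 -m creep '[{"slide":[0,0,0.15],"angular":[0,0,0],"claw":-1},{"slide":[0,0,0],"angular":[0,0,0],"claw":-1}]' | grep -E "pos|^force"
python3 -m creep '[{"slide":[0,0,0.15],"angular":[0,0,0],"claw":-1},{"slide":[0,0,0],"angular":[0,0,0],"claw":-1}]' | grep -E "pos|^force"
python3 -m creep '[{"slide":[0,0,0.1],"angular":[0,0,0],"claw":-1},{"slide":[0,0,0],"angular":[0,0,0],"claw":-1}]' | grep -E "pos|^force"
```

```text
tcp_pos: [0.549, 0.2255, 0.0558]
force: [-0.0, -0.2, -0.6]
tcp_pos: [0.5492, 0.2257, 0.0554]
force: [-1.5, 0.0, 5.5]
tcp_pos: [0.5492, 0.2257, 0.0554]
force: [-2.8, -0.1, 10.7]
```

The plaque is on the floor at TCP z = 55 mm, exactly as predicted. I ease off, open a little and go straight up.

```bash
python3 -m creep '[{"slide":[0,0,-0.15],"angular":[0,0,0],"claw":-1},{"slide":[0,0,0],"angular":[0,0,0],"claw":-0.75},{"slide":[0,0,0],"angular":[0,0,0],"claw":-0.65},{"slide":[0,0,0],"angular":[0,0,0],"claw":-0.6},{"slide":[0,0,0],"angular":[0,0,0],"claw":-0.6},{"slide":[0,0,-0.5],"angular":[0,0,0],"claw":-0.6},{"slide":[0,0,-1],"angular":[0,0,0],"claw":-0.6},{"slide":[0,0,-2],"angular":[0,0,0],"claw":-0.6},{"slide":[0,0,-3],"angular":[0,0,0],"claw":-0.6},{"slide":[0,0,-3],"angular":[0,0,0],"claw":-0.6}]' | grep -E "t:|pos|orce|gap"
python3 -m creep '[{"slide":[0,0,-3],"angular":[0,0,0],"claw":-0.6},{"slide":[0,0,-3],"angular":[0,0,0],"claw":-0.6},{"slide":[0,0,-3],"angular":[0,0,0],"claw":-0.6},{"slide":[0,0,0],"angular":[0,0,0],"claw":-0.6},{"slide":[0,0,0],"angular":[0,0,0],"claw":-0.6}]' | grep -E "t:|pos|orce|gap"
python3 - <<'E'
from h import *
s=manip.sense();im=viewer.snapshot('wrist');cv2.imwrite('pics/w17.png',im)
for n,lo,hi in(('green',(50,100,30),(90,255,255)),('yel',(20,130,60),(32,255,255)),('blue',(108,130,40),(125,255,255)),('red',(0,170,60),(6,255,255))):
  for c in blobs(mask(im,lo,hi),120)[:3]: print(n,c[:,0].mean(0).round(),cv2.contourArea(c),cv2.approxPolyDP(c,4,True)[:,0].tolist())
ux=np.array([np.cos(-.078),np.sin(-.078),0]);uy=np.array([.078,.997,0]);C=np.array([.55,.2252,.104])
print(proj('wrist',[C+a*ux+b*uy for a in(-.03,.03) for b in(.004,-.004)],s).round(1).tolist())
print(proj('wrist',[C+[0,0,.006]+a*ux+b*uy for a in(-.03,.03) for b in(.004,-.004)],s).round(1).tolist())
E
```

```text
t: 28.2
tcp_pos: [0.5486, 0.2254, 0.151]
tool_rot: [0.038, 0.999, 0.0, -0.002]
force: [0.4, 0.3, -0.7]
finger_gap: 0.201
gripper_force: 0.0
t: 28.62
tcp_pos: [0.5507, 0.2258, 0.2432]
tool_rot: [0.038, 0.999, 0.001, 0.002]
force: [-0.4, 0.4, -1.3]
finger_gap: 0.2
gripper_force: 0.0
green [501. 192.] 1157.5 [[507, 166], [492, 172], [482, 190], [485, 210], [506, 227], [501, 209], [505, 191], [528, 173]]
green [327. 197.] 993.5 [[337, 155], [317, 159], [317, 170], [327, 171], [322, 188], [324, 249], [331, 248], [330, 171], [338, 170]]
yel [291. 199.] 1312.5 [[282, 155], [282, 171], [293, 172], [283, 187], [284, 250], [292, 252], [299, 227], [299, 186], [294, 209], [292, 193], [302, 157]]
yel [160.  56.] 209.5 [[162, 47], [152, 56], [159, 65], [168, 57]]
yel [ 91. 158.] 149.5 [[91, 150], [85, 159], [93, 166], [97, 156]]
blue [363. 200.] 1028.0 [[353, 155], [363, 193], [361, 213], [356, 188], [362, 214], [359, 241], [362, 252], [368, 252], [372, 191], [361, 172], [373, 170], [373, 156]]
red [311. 106.] 5264.0 [[267, 77], [270, 138], [353, 137], [355, 77]]
red [625. 118.] 3429.5 [[612, 53], [610, 179], [628, 181], [639, 176], [639, 63]]
red [250. 219.] 485.5 [[245, 187], [247, 247], [254, 251], [252, 189]]
[[332.0, 185.6], [322.5, 185.6], [331.7, 253.0], [322.6, 253.0]]
[[332.1, 186.9], [322.4, 186.9], [331.7, 255.5], [322.5, 255.5]]
```

The green plaque's top (rows 188–249) is level with its neighbours (187–250), and the arm is clear. Handing in.

```bash
python3 -c "
from station import ticket
print(ticket.sign_off())"
```

```text
the job is handed in; nothing more can be done
None
```

I handed the job in at about 29 s: the pedal was pressed to its stop, the lid sprang up (not re-imaged at the end), and the green plaque stands home in the green-tab slot, released; the judge's verdict was not shown.

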